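Load the platform shaker, bar the boxes in and start it

ROBOT

A 6-joint arm with a two-finger parallel gripper is mounted at the origin on the work surface. World frame = base frame: x ahead of the robot, y to its left, z up, the work surface at z = 0. Lengths are in m, angles in rad, forces in N, time in s.
With the tool pointing down it reaches from about 0.375 to 0.925 m from the base axis. Payload 5.7 kg.
Tool frame: the origin (TCP) lies midway between the tips of the shut fingers; the grasp point (between the pads) lies 19 mm behind it; z points along the fingers, y is the line along which they close (so a half turn about z gives the same grasp; the last joint's range is limited). The gripper opens to 85 mm and grips with 20 to 120 N. Pads are 22 mm wide; open, the fingers measure 114 mm over their backs; the gripper's body (76 mm by 85 mm) begins 54 mm behind the grasp point. The pads swing forward as they close: fully open they stand 13 mm farther back than shut.
Start: joints at [1.102, 0.359, 1.51, -0, 1.272, -0.115], TCP at [0.208, 0.563, 0.204] pointing down, gripper open.
Joint ranges: [-2.97, 2.97], [-1.01, 2.36], [0.21, 2.38], [-0.96, 4.11], [0.2, 2.71], [-2.98, 2.98]. Speed limits (rad/s): [2.39, 2.39, 3.14, 3.14, 3.14, 3.14].

INTERFACE

Orientations are given as a unit quaternion [w, x, y, z].
In Python, from workcell import state, vision, ticket gives the robot as it stands.
- The arm moves only by the tool jog_arm, never from a script. Its argument "moves" is a list of rows, each a list of 7 numbers: the shift along the tool's x, y, z in mm, then the turn, a rotation vector about the tool's x, y, z in rad, then the gripper command: -1 is shut, 1 is fully open, values between are in proportion. A call has 1 to 12 rows; each row shifts and turns the commanded pose from where the row before left it, along the tool's axes as they then stand; what a row does not reach is not made up. A row lasts 1/8 s, in which the tool goes at most 62.5 mm and 10.7 degrees, less where a joint would pass 70% of its speed; a pose out of reach is approached as far as the arm can. A call is refused whole if a number of a shift passes 62.5 or a number of a turn 0.188, either way. A call with a gripper value outside its range is refused whole. The fingers move at their own pace and stop on an object; the grip force is fixed at half the most. Time passes only in rows, so rows that do not move let the fingers close. It gives the time, the measured TCP pose, the force, the opening and the grip force at its end, in the units of the state.
- state(): the state, without advancing time (a new reading comes with each control period).
- vision.get_image(name): name is "side" or "top"; returns (picture, depth): 400x640x3 uint8, blue, green, red; 400x640 float32, m along the optical axis (not along the pixel's ray), 0 where there is no reading.
- vision.camera_params(name): a dict with "vertical_fov" (degrees; the focal length in pixels is half the picture's height over the tangent of half this angle, whatever the lens; pixels are square), "cx", "cy" (the principal point, pixels), "R" (3x3) and "t" (3): a world point X has camera coordinates R X + t. Camera axes: x right, y down, z forward; pixel columns grow to the right and rows downward; lengths in m; the calibration is good to about 2 mm. A picture is of the moment at which its call begins. camera_params takes no time and is no camera call.
- ticket.sign_off(): hands the job in; it is judged then, once.
The state is a dict: "time_s": time; "joint_positions": joint angles; "qd": joint speeds; "effort": joint torques, N m; "tcp_pos": TCP position; "eef_rot": TCP orientation; "ft_force": force on the tool from outside, world axes, zero at the start; "wrist_torque": the same for the moment, N m; "gripper_width": opening from 0.0 (shut) to 1.0 (fully open); "grip_force": force on a finger pad.
Only numpy, scipy, OpenCV 4.12 (cv2) and the standard library are available. Lean on these libraries where they do the work, as an engineer would, in place of code of your own. Each camera call takes 0.05 s, during which the arm holds its last target. There are 200 camera calls.

TASK

Stand every staining box from the bench upright on the shaker's mat, inside the fences, setting them down rather than dropping them, without tipping them over or knocking the other things on the bench about. With all the boxes in place, push the retaining rod from the right through both eyelets in front of them until its handle is fully home against the eyelet plate (the rod lock must be open for it to pass), and slide the rod lock shut behind the handle as far as it goes. Only then slide the speed slide all the way to its full-speed end.

Things in the scene. Friction and masses are not known exactly. Their poses are not given: they have to be found in the camera images.
- shaker: blue platform shaker, fixed. Frame: origin on the bench, x to the back (away from robot), y left, z up. Base 0.27 x 0.34 m, centred at y -0.02. Aluminium plate on it, top z 0.100, x -0.11..0.095, y -0.235..0.165, overhanging the base at the right. Front console top z 0.066, x -0.165..-0.10.
- mat_centre (a point): centre of the dark mat on the plate, shaker (0.025, 0.0075, 0.100): the loading area, with 30 mm high fences at the back (inner face shaker x 0.080) and sides (inner faces y -0.117 and 0.132), open in front. It takes four boxes side by side, long side front to back, about 59 mm from centre to centre.
- eyelet_near (a point): centre of the right eyelet: round hole 16 mm in dia. along the shaker's y, in a plate 36 mm wide (x), 10 mm thick (y), top z 0.151; shaker (-0.035, -0.120, 0.128), just in front of the boxes. The rod enters here towards +y. Outside it a saddle 16 mm wide, top z 0.1145, y -0.195..-0.127, with a lead-in ramp, carries the rod's handle.
- eyelet_far (a point): centre of the left eyelet's hole, the same shape; shaker (-0.035, 0.135, 0.128).
- rod: retaining rod: aluminium tube 10 mm dia., 285 mm long (last 12 mm tapered), on a square steel handle 70 x 20 x 20 mm. Origin on the axis at mid-handle; the rod runs to its +x (handle front face x 0.035, tip x 0.320). Loose, 0.22 kg; balances inside the handle's front half, lies level. Home: handle's front face on the right eyelet plate, origin at shaker (-0.035, -0.160, 0.125).
- lock (a joint): rod lock, m: slides along shaker x at y -0.210; 0 = fully open (towards robot, x -0.105), 0.070 = fully shut (x -0.035, behind the handle's end; the handle then has 6 mm of play). Steel block 24 (x) x 18 (y) mm, z 0.105..0.140, with a black grip tab on top. Friction 2.5 N, stays put. Unless open it is in the way of handle and fingers; it shuts only behind a rod that is home.
- lock_grip (a point): centre of the top of the lock's upright black grip tab: 12 mm thick (shaker x), 16 mm wide (y), from z 0.140 up to here, z 0.169. Moves with the lock.
- speed (a joint): speed slide on the front console, m: slides along the shaker's y at x -0.140; 0 = stop end (right, y -0.030), 0.070 = full-speed end stop (left, y 0.040, where the white ticks are longest). Friction 2 N, stays put.
- speed_grip (a point): centre of the top of the speed slide's black upright grip: 14 mm thick (shaker y), 26 mm (x), 32 mm high above the console, so z 0.098. Moves with it.
- box1: staining box, grey plastic with white lid fastened on: upright block 80 long (its x) x 48 wide (its y) x 50 mm high; on the lid a white upright grip bar, 14 mm thick (x) x 36 mm (y) x 28 mm high, so its top is 78 mm above the underside. Origin: centre of the underside. Loose, about 0.25 kg; may be absent (None).
- box2: staining box, grey plastic with white lid fastened on: upright block 80 long (its x) x 48 wide (its y) x 50 mm high; on the lid a white upright grip bar, 14 mm thick (x) x 36 mm (y) x 28 mm high, so its top is 78 mm above the underside. Origin: centre of the underside. Loose, about 0.25 kg; may be absent (None).
- box3: staining box, grey plastic with white lid fastened on: upright block 80 long (its x) x 48 wide (its y) x 50 mm high; on the lid a white upright grip bar, 14 mm thick (x) x 36 mm (y) x 28 mm high, so its top is 78 mm above the underside. Origin: centre of the underside. Loose, about 0.25 kg; may be absent (None).
- box4: staining box, grey plastic with white lid fastened on: upright block 80 long (its x) x 48 wide (its y) x 50 mm high; on the lid a white upright grip bar, 14 mm thick (x) x 36 mm (y) x 28 mm high, so its top is 78 mm above the underside. Origin: centre of the underside. Loose, about 0.25 kg; may be absent (None).
- dropper_a: amber dropper bottle 28 mm dia x 70 mm; a bystander, loose, to be left alone. Origin: centre of underside.
- dropper_b: amber dropper bottle 30 mm dia x 75 mm; a bystander, loose, to be left alone. Origin: centre of underside.
- reagent: glass reagent bottle with blue cap, 60 mm dia x 120 mm; a bystander, loose, to be left alone. Origin: centre of underside.
- beaker: glass beaker 72 mm dia x 90 mm; a bystander, loose, to be left alone. Origin: centre of underside.
- tape: roll of grey tape 84 mm dia x 24 mm; a bystander, loose, to be left alone. Origin: centre of underside.
- slidebox: cardboard slide box 90 x 85 x 32 mm; a bystander, loose, to be left alone. Origin: centre of underside.
- dishes: stack of clear petri dishes 90 mm dia x 28 mm; a bystander, loose, to be left alone. Origin: centre of underside.
Not all that is in view belongs to the job. Leave any green look-alike of the box3 alone.

How it is judged:
On the way, in this order (a step that is already met when the one before it is completed fails the run):
1. every box present stands upright on the mat inside the fences (x of box1 in the frame of shaker between -0.02 and 0.075 m and y of box1 in the frame of shaker between -0.11 and 0.125 m and z of box1 in the frame of shaker between 0.094 and 0.107 m and angle between each of box1, box2, box3, box4's own z axis and vertical below 0.1 rad and x of box2 in the frame of shaker between -0.02 and 0.075 m and y of box2 in the frame of shaker between -0.11 and 0.125 m and z of box2 in the frame of shaker between 0.094 and 0.107 m and x of box3 in the frame of shaker between -0.02 and 0.075 m and y of box3 in the frame of shaker between -0.11 and 0.125 m and z of box3 in the frame of shaker between 0.094 and 0.107 m and x of box4 in the frame of shaker between -0.02 and 0.075 m and y of box4 in the frame of shaker between -0.11 and 0.125 m and z of box4 in the frame of shaker between 0.094 and 0.107 m), for 0.2 s.
2. the retaining rod is through both eyelets, handle home, in front of the boxes (all of step 1 and y of rod in the frame of shaker between -0.168 and -0.155 m and x of rod in the frame of shaker between -0.042 and -0.028 m and z of rod in the frame of shaker between 0.119 and 0.137 m and angle between the x axis of rod and the y axis of shaker, either way round below 0.035 rad), for 0.2 s.
3. the rod lock is fully shut behind the handle (value of joint lock above 0.067 m and y of rod in the frame of shaker between -0.168 and -0.155 m and x of rod in the frame of shaker between -0.042 and -0.028 m and z of rod in the frame of shaker between 0.119 and 0.137 m and angle between the x axis of rod and the y axis of shaker, either way round below 0.035 rad), for 0.2 s.
4. the speed slide is at its full-speed end stop (value of joint speed above 0.066 m and value of joint lock above 0.067 m), for 0.2 s.
At the end, for the whole second after the job is handed in: Every box present stands upright (within 0.1 rad) on the mat behind the rod and inside the fences; the rod lies through both eyelets with its handle within 8 mm of home; the lock is within 3 mm of its shut stop and the speed slide within 4 mm of its full-speed stop; boxes and rod at rest (all of step 2 and all of step 4 and linear speed of each of box1, box2, box3, box4, rod below 0.03 m/s); the robot touches nothing.
It fails at once if another thing on the bench (bottle, beaker, tape, slide box, dishes) is displaced by more than 40 mm (distance of any of dropper_a, dropper_b, reagent, beaker, tape, slidebox, dishes from where it was at the start of the episode above 0.04 m).
It fails at once if a staining box is tipped by more than 40 degrees (angle between any of box1, box2, box3, box4's own z axis and vertical above 0.7 rad).
It fails at once if a staining box is dropped (falls more than about 60 mm) ((linear speed of box1 above 1.1 m/s and contact force between the fingers and box1 below 0.05 N) or (linear speed of box2 above 1.1 m/s and contact force between the fingers and box2 below 0.05 N) or (linear speed of box3 above 1.1 m/s and contact force between the fingers and box3 below 0.05 N) or (linear speed of box4 above 1.1 m/s and contact force between the fingers and box4 below 0.05 N)).
Of box1, box2, box3, box4 only 2 to 4 are there at a start; the rules pass over those that are not, and their reading is None.
At some moment in a run one of box1, box2, box3, box4, rod may be knocked a few centimetres aside while the robot is not near it.
It also fails if it takes over 210 s, if anything falls off the work surface, if the arm or the gripper's body presses on something with over 40 N, if the wrist force passes 120 N, or if a joint passes its speed limit or range.

## Working session

There is one attempt and no reset: what is moved stays moved. The work goes in short steps, Python scripts to look and compute and a tool call to move; the robot and the scene stay as the last step left them, time stands still between calls to the robot, and variables do not carry over. Pictures are saved under pics/ and viewed, at most 14 in all, crops included, and the job is handed in when it is done.

Besides the shell and the picture viewer there is one more tool, called as a command line: name --pt "numbers of a row" for each row, then --argument value for the rest. jog_arm: Moves the arm, as the interface text tells. Its arguments: {"type":"object","properties":{"moves":{"type":"array"}},"required":["moves"]}

```bash
mkdir -p pics; ls; cat > h.py <<'E'
import numpy as np, cv2
from workcell import state, vision, ticket
def cam(n):
    p=vision.camera_params(n); f=200/np.tan(np.radians(p["vertical_fov"])/2)
    return f,p["cx"],p["cy"],np.array(p["R"]),np.array(p["t"])
def plane(n,u,v,z):
    f,cx,cy,R,t=cam(n); d=R.T@np.array([(u-cx)/f,(v-cy)/f,1]); c=-R.T@t
    return c+d*(z-c[2])/d[2]
def cloud(n,D):
    f,cx,cy,R,t=cam(n); v,u=np.indices(D.shape)
    P=np.stack([(u-cx)/f*D,(v-cy)/f*D,D],-1)
    return (P-t)@R
def proj(n,X):
    f,cx,cy,R,t=cam(n); c=R@np.array(X)+t
    return cx+f*c[0]/c[2], cy+f*c[1]/c[2]
E
python3 - <<'E'
from h import *
for n in("side","top"):
    I,D=vision.get_image(n); cv2.imwrite(f"pics/{n}0.png",I); np.save(f"{n}0.npy",D)
    f,cx,cy,R,t=cam(n); print(n,f,cx,cy,-R.T@t); print(vision.camera_params(n))
print(state())
E
```

```text
pics
side 374.2946581007309 318.02339041280413 202.278847538511 [-0.12740448 -0.67349867  0.75754397]
{'vertical_fov': 56.23460127109917, 'cx': 318.02339041280413, 'cy': 202.278847538511, 'R': array([[ 0.7178892 , -0.69608939,  0.00972895],
       [-0.37149206, -0.39487052, -0.84028026],
       [ 0.58875185,  0.5996139 , -0.54206497]]), 't': array([-0.38472308,  0.32327472,  0.88948684])}
top 369.6950282858942 319.4051082551874 200.1184767918102 [0.31720651 0.04344645 1.27374743]
{'vertical_fov': 56.8255747261407, 'cx': 319.4051082551874, 'cy': 200.1184767918102, 'R': array([[-0.02925686, -0.99956962, -0.0021481 ],
       [-0.97898331,  0.0290881 , -0.20185531],
       [ 0.20183092, -0.00380269, -0.979413  ]]), 't': array([0.05544436, 0.56638879, 1.18366792])}
{'time_s': 0.1, 'joint_positions': array([ 1.10189116e+00,  3.59449792e-01,  1.51136712e+00, -2.72663596e-05,
        1.27252368e+00, -1.15087868e-01]), 'qd': array([-0.00021123, -0.00289184, -0.0022079 , -0.0010196 ,  0.00091322,
        0.00013817]), 'effort': array([ 4.97675555e-04, -5.28654921e+01, -2.79349798e+01, -2.72717416e-04,
        5.05949400e-03,  1.74975452e-05]), 'tcp_pos': array([0.20758304, 0.56220688, 0.20351136]), 'eef_rot': array([-2.39108729e-04,  1.75983297e-01,  9.84392765e-01, -8.40725269e-04]), 'ft_force': array([ 0.03131232, -0.03951133, -0.57836963]), 'wrist_torque': array([-0.03570754,  0.02513789, -0.04221827]), 'grip_force': 0.0, 'gripper_width': 1.0026879452762172}
```

View pics/top0.png

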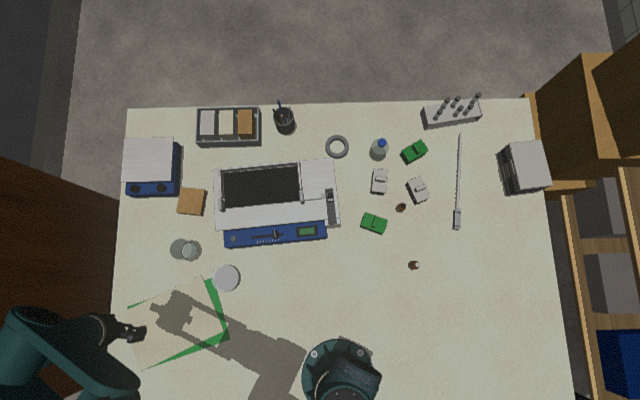

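View pics/side0.png

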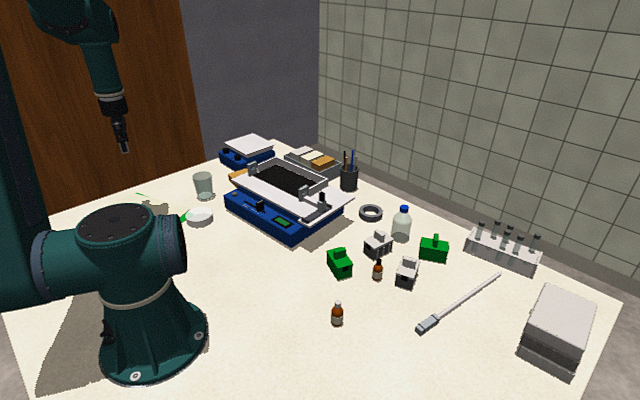

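The top view shows the shaker at (275,195), rod at (458,185), and two grey/white boxes at (379,181) and (417,190). The two green blocks at (414,151) and (374,223) are look-alikes to leave alone. I'll confirm in an enlarged crop.

```bash
python3 - <<'E'
from h import *
I=cv2.imread("pics/top0.png"); 
a=cv2.resize(I[140:260,205:365],None,fx=5,fy=5,interpolation=cv2.INTER_CUBIC)
b=cv2.resize(I[130:250,340:480],None,fx=5,fy=5,interpolation=cv2.INTER_CUBIC)
cv2.imwrite("pics/t_a.png",a);cv2.imwrite("pics/t_b.png",b)
D=np.load("top0.npy");P=cloud("top",D)
for z0,z1,nm in((.071,.085,"bar"),(.04,.06,"lid")):
    m=((P[...,2]>z0)&(P[...,2]<z1)); m[:,:345]=0;m[:,470:]=0;m[:135]=0;m[250:]=0
    n,L,s,c=cv2.connectedComponentsWithStats(m.astype(np.uint8))
    for i in range(1,n):
        if s[i,4]>8:
            q=P[L==i]; r=cv2.minAreaRect(q[:,:2].astype(np.float32)); print(nm,c[i].round(1),s[i,4],q.mean(0).round(4),np.round(r[0],4),np.round(r[1],4),round(r[2],1),I[L==i].mean(0).round())
E
```

```text
bar [378.7 148.8] 85 [ 0.7354 -0.1676  0.0787] [ 0.7422 -0.1725] [0.057  0.0525] 76.4 [109. 118. 112.]
bar [416.5 148.1] 46 [ 0.7349 -0.297   0.0763] [ 0.7357 -0.2971] [0.0348 0.0139] 25.2 [51. 96. 44.]
bar [380.6 178.4] 47 [ 0.6318 -0.1681  0.0765] [ 0.632 -0.169] [0.0349 0.0145] 80.7 [133. 139. 141.]
bar [420.5 187.4] 45 [ 0.597  -0.2986  0.0768] [ 0.5974 -0.2987] [0.0137 0.0349] 18.9 [134. 140. 143.]
bar [375.1 221.7] 46 [ 0.4866 -0.1409  0.0764] [ 0.4866 -0.1411] [0.0133 0.035 ] 70.1 [ 59. 110.  53.]
lid [414.1 151.1] 277 [ 0.7336 -0.2952  0.0495] [ 0.7363 -0.2977] [0.0498 0.0847] 28.5 [ 55. 104.  48.]
lid [375.9 154.9] 33 [ 0.7239 -0.162   0.0491] [ 0.7263 -0.1643] [0.056  0.0205] 64.8 [74. 81. 79.]
lid [379.3 180.8] 286 [ 0.631  -0.1677  0.0494] [ 0.6331 -0.1688] [0.0501 0.0855] 81.1 [145. 152. 154.]
lid [418.2 189.7] 309 [ 0.5956 -0.2979  0.0493] [ 0.5975 -0.2995] [0.083  0.0521] 19.0 [142. 148. 151.]
lid [401.  207.1] 31 [ 0.5379 -0.2357  0.0465] [ 0.5389 -0.2367] [0.0241 0.0211] 33.3 [44. 61. 83.]
lid [373.7 222.9] 318 [ 0.4865 -0.1402  0.0493] [ 0.4874 -0.1409] [0.0832 0.0496] 67.6 [ 63. 114.  56.]
```

View pics/t_a.png

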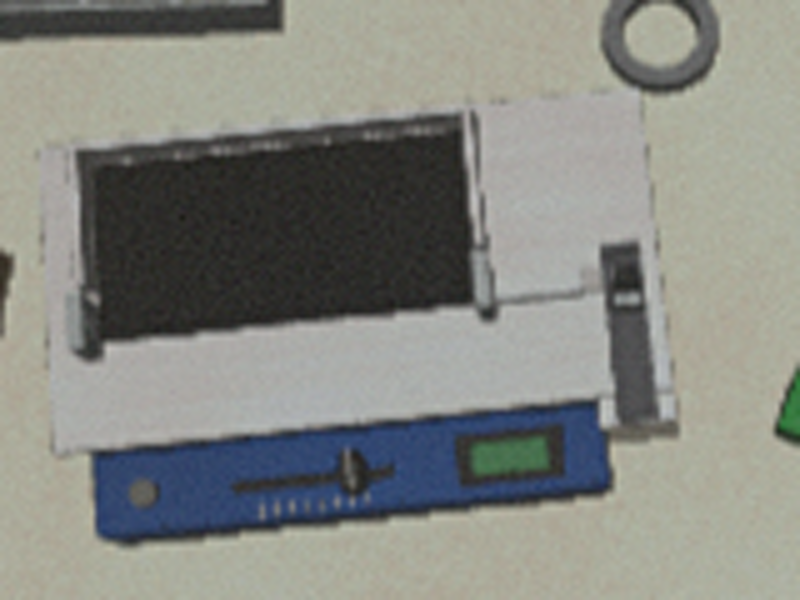

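View pics/t_b.png

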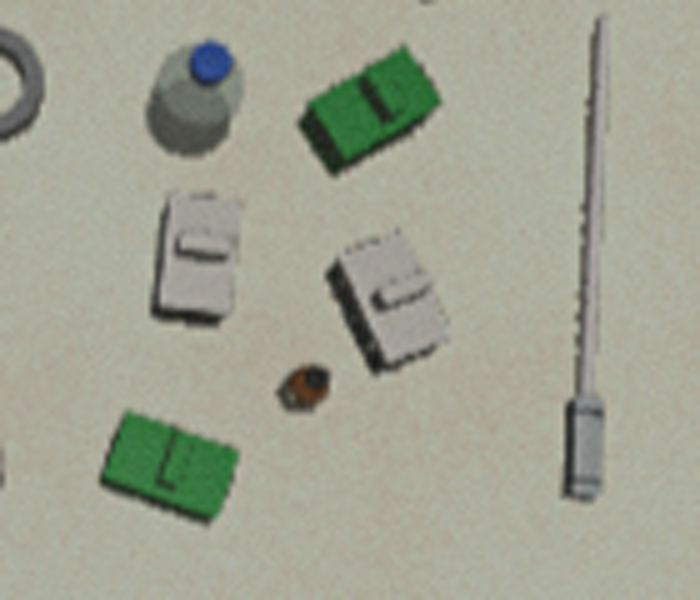

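Box candidates are A at top (380,180) and B at (419,188). Both are grey with a white lid and grip bar, 83x50 mm, with the bar top at ~0.077, so they fit. The green ones at (414,151) and (374,223) do not. The lock tab, at crop (627,270), is at the far end (shut), so I must open it first. Next I'll measure the shaker, lock, slide and rod.

```bash
python3 - <<'E'
from h import *
I=cv2.imread("pics/top0.png");D=np.load("top0.npy");P=cloud("top",D)
roi=np.zeros(D.shape,bool); roi[145:240,205:345]=1
m=roi&(abs(P[...,2]-.0985)<.006)
n,L,s,c=cv2.connectedComponentsWithStats(m.astype(np.uint8)); k=1+s[1:,4].argmax(); q=P[L==k]
r=cv2.minAreaRect(q[:,:2].astype(np.float32)); print("plate",r,q[:,2].mean(), s[k,4])
print(cv2.boxPoints(r).round(4).tolist())
g=roi&(I.max(-1)<75)&(abs(P[...,2]-.0985)<.006)
n,L,s,c=cv2.connectedComponentsWithStats(cv2.morphologyEx(g.astype(np.uint8),cv2.MORPH_OPEN,np.ones((3,3)))); k=1+s[1:,4].argmax(); q=P[L==k]
print("mat",cv2.minAreaRect(q[:,:2].astype(np.float32)),q.mean(0))
for lo,hi in((.145,.175),(.085,.098)):
  m=roi&(P[...,2]>lo)&(P[...,2]<hi)
  n,L,s,c=cv2.connectedComponentsWithStats(m.astype(np.uint8))
  for i in range(1,n):
    if s[i,4]>2: print(lo,c[i].round(1),s[i,4],P[L==i].mean(0).round(4),P[L==i].min(0).round(4),P[L==i].max(0).round(4))
# rod
m=(P[...,2]>.004)&(P[...,2]<.03); m[:,:440]=0;m[:,475:]=0;m[:128]=0;m[240:]=0
h=m&(P[...,2]>.014)
q=P[m]; r=cv2.minAreaRect(q[:,:2].astype(np.float32)); print("rod",r,m.sum())
vx,vy,x0,y0=cv2.fitLine(q[:,:2].astype(np.float32),cv2.DIST_HUBER,0,.001,.001).ravel(); print("line",vx,vy,np.degrees(np.arctan2(vy,vx)),x0,y0)
n,L,s,c=cv2.connectedComponentsWithStats(h.astype(np.uint8)); 
k=1+s[1:,4].argmax(); q=P[L==k]; print("handle",cv2.minAreaRect(q[:,:2].astype(np.float32)),q.mean(0),c[k])
E
```

```text
plate ((0.5771991014480591, 0.18254569172859192), (0.22491033375263214, 0.4008309841156006), 4.081010818481445) 0.09902756949046913 6711
[[0.45080000162124634, 0.37439998984336853], [0.47929999232292175, -0.02539999969303608], [0.7035999894142151, -0.009399999864399433], [0.6751000285148621, 0.390500009059906]]
mat ((0.6119222640991211, 0.22992104291915894), (0.12054254859685898, 0.24666856229305267), 4.363579750061035) [0.60979949 0.23052317 0.09934271]
0.145 [300.2 191.4] 5 [0.5792 0.0983 0.1461] [0.5743 0.0957 0.145 ] [0.5836 0.102  0.1481]
0.145 [330.1 195.8] 27 [0.5585 0.0059 0.1639] [ 5.533e-01 -4.000e-04  1.460e-01] [0.5665 0.0125 0.172 ]
0.145 [301.  198.8] 6 [0.5555 0.0963 0.1456] [0.5486 0.0932 0.145 ] [0.5612 0.0995 0.146 ]
0.145 [219.  204.2] 4 [0.5459 0.3516 0.1455] [0.5434 0.3485 0.1452] [0.5498 0.3548 0.1458]
0.145 [218.9 208.1] 7 [0.5334 0.3515 0.1464] [0.5303 0.3475 0.1452] [0.537  0.3542 0.1481]
0.085 [319.9 165.7] 27 [0.6761 0.0337 0.0964] [0.6544 0.0237 0.0922] [0.6996 0.0407 0.098 ]
0.085 [327.5 159.5] 4 [0.6966 0.0079 0.0973] [0.6916 0.0061 0.0971] [0.7018 0.009
[... 13486 characters left out ...]
4829 0.0175 0.0965] [0.4774 0.0105 0.0943] [0.4875 0.0231 0.0979]
0.085 [338.2 222.8] 5 [ 0.4838 -0.0193  0.0961] [ 0.4798 -0.0251  0.0945] [ 0.4863 -0.0152  0.0976]
0.085 [264.5 225.2] 4 [0.483  0.2176 0.0945] [0.4806 0.2127 0.0914] [0.4868 0.2222 0.0957]
0.085 [275.  234.5] 30 [0.4522 0.1841 0.0945] [0.441  0.1778 0.0872] [0.4671 0.1904 0.0975]
rod ((0.6302430629730225, -0.4517238438129425), (0.12359564006328583, 0.40424636006355286), 84.51348114013672) 522
line 0.9895021 -0.14451866 -8.309406 0.5901965 -0.4437839
handle ((0.5117205381393433, -0.4322042465209961), (0.02229108102619648, 0.10219109803438187), 84.9790267944336) [ 0.50045893 -0.43127615  0.0186467 ] [456.97101449 217.68115942]
```

```bash
cat >> h.py <<'E'
def blobs(P,lo,hi,box,mn=4):
    x0,x1,y0,y1=box
    m=(P[...,2]>lo)&(P[...,2]<hi)&(P[...,0]>x0)&(P[...,0]<x1)&(P[...,1]>y0)&(P[...,1]<y1)
    n,L,s,c=cv2.connectedComponentsWithStats(m.astype(np.uint8),connectivity=8)
    return [(c[i].round(0),P[L==i]) for i in range(1,n) if s[i,4]>=mn]
def show(tag,P,lo,hi,box,mn=4):
    for c,q in blobs(P,lo,hi,box,mn):
        r=cv2.minAreaRect(q[:,:2].astype(np.float32)); print(tag,c,len(q),"mean",q.mean(0).round(4),"rect",np.round(r[0],4),np.round(r[1],4),round(r[2],1),"zmax",q[:,2].max().round(4))
E
python3 - <<'E'
from h import *
for n in("top","side"):
    P=cloud(n,np.load(n+"0.npy"))
    show(n+" eyeN",P,.134,.165,(.52,.61,.08,.12))
    show(n+" eyeF",P,.134,.165,(.50,.59,.33,.38))
    show(n+" tab",P,.16,.18,(.45,.61,-.03,.04))
    show(n+" slide",P,.075,.11,(.42,.465,.12,.28),3)
    show(n+" handle",P,.0145,.03,(.42,.56,-.46,-.40))
    q=P[(P[...,2]>.005)&(P[...,2]<.03)&(P[...,1]<-.40)&(P[...,1]>-.52)&(P[...,0]>.54)&(P[...,0]<.86)]
    l=cv2.fitLine(q[:,:2].astype(np.float32),cv2.DIST_HUBER,0,.001,.001).ravel(); print("rod",len(q),np.degrees(np.arctan2(l[1],l[0])),l[2:],q.min(0),q.max(0))
E
```

```text
top eyeN [301. 196.] 37 mean [0.5657 0.0964 0.1442] rect [0.566  0.0964] [0.0349 0.0095] 4.4 zmax 0.1481
top eyeF [220. 205.] 49 mean [0.5455 0.3503 0.1431] rect [0.5463 0.3505] [0.0353 0.0102] 3.8 zmax 0.1481
top tab [330. 195.] 22 mean [0.5594 0.0058 0.1671] rect [0.5603 0.0062] [0.0124 0.0125] 89.0 zmax 0.172
top slide [275. 234.] 40 mean [0.4522 0.184  0.0948] rect [0.4529 0.1843] [0.0237 0.0126] 1.8 zmax 0.1022
top handle [457. 219.] 127 mean [ 0.4973 -0.4309  0.0189] rect [ 0.4996 -0.4311] [0.0223 0.0779] 85.0 zmax 0.0257
rod 313 -8.819847 [ 0.75206643 -0.46722215] [ 0.54158857 -0.51993143  0.00504385] [ 0.85936636 -0.40117574  0.02040474]
side eyeN [303. 189.] 47 mean [0.5639 0.098  0.1417] rect [0.5652 0.0994] [0.0369 0.0113] 3.2 zmax 0.1478
side eyeF [252. 164.] 37 mean [0.5444 0.3517 0.1418] rect [0.5457 0.352 ] [0.0378 0.0145] 1.7 zmax 0.1488
side tab [322. 194.] 23 mean [0.5575 0.0064 0.1658] rect [0.5585 0.0067] [0.0122 0.0159] 20.5 zmax 0.1699
side slide [260. 205.] 65 mean [0.4499 0.1852 0.0887] rect [0.4504 0.1874] [0.0281 0.0186] 7.2 zmax 0.0988
side handle [428. 323.] 209 mean [ 0.4933 -0.4282  0.0189] rect [ 0.4951 -0.428 ] [0.0209 0.0721] 82.5 zmax 0.0224
rod 364 -6.9281797 [ 0.6783174  -0.45532137] [ 0.54008935 -0.50452703  0.00506089] [ 0.85989973 -0.40050988  0.02965662]
```

```bash
cat >> h.py <<'E'
YAW=0.0768; O=np.array([.5913,.2197])
def S(x,y):  # shaker -> world xy
    c,s=np.cos(YAW),np.sin(YAW); return O+np.array([c*x-s*y,s*x+c*y])
def toS(p):
    c,s=np.cos(YAW),np.sin(YAW); d=np.asarray(p)[:2]-O; return np.array([c*d[0]+s*d[1],-s*d[0]+c*d[1]])
def go(xy,z,yang):
    """delta to goal: tool-axis shifts in mm AFTER turning so tool y points at world angle yang (deg)"""
    from scipy.spatial.transform import Rotation as Ro
    s=state(); q=s["eef_rot"]; M=Ro.from_quat([q[1],q[2],q[3],q[0]]).as_matrix()
    a=np.degrees(np.arctan2(M[1,1],M[0,1])); turn=(yang-a+90)%180-90
    d=np.array([*xy,z])-s["tcp_pos"]; b=np.radians(yang if True else a)
    if abs(((yang-a)+180)%360-180)>90: b+=np.pi
    ty=np.array([np.cos(b),np.sin(b)]); tx=np.array([-np.sin(b),np.cos(b)])
    print("tcp",s["tcp_pos"].round(4),"yang",a.round(2),"tilt",M[2].round(4),"turn_z",round(-np.radians(turn),3),"shift",(1e3*np.array([d[:2]@tx,d[:2]@ty,-d[2]])).round(1),"w",round(s["gripper_width"],3),"t",s["time_s"],"q6",s["joint_positions"][5].round(2))
E
```

jog_arm --pt "0 0 -10 0 0 0.188 1" --pt "0 0 -10 0 0 0.188 1" --pt "0 0 0 0 0 0.188 1" --pt "0 0 0 0 0 0.188 1" --pt "0 0 0 0 0 0.188 1" --pt "0 0 0 0 0 0.188 1" --pt "0 0 0 0 0 0.012 1" --pt "-48 26 0 0 0 0 1" --pt "-48 26 0 0 0 0 1" --pt "-48 26 0 0 0 0 1" --pt "-48 26 0 0 0 0 1" --pt "-48 26 0 0 0 0 1"

```text
time_s: 1.6
tcp_pos: [0.3573, 0.3325, 0.2243]
eef_rot: [0.0, 0.677, 0.736, 0.0]
ft_force: [0.9, -0.5, 0.1]
gripper_width: 1.002
grip_force: 0.0
```

jog_arm --pt "-48 26 0 0 0 0 1" --pt "-48 26 0 0 0 0 1" --pt "-48 26 0 0 0 0 1" --pt "-48 26 0 0 0 0 1" --pt "-48 26 0 0 0 0 1" --pt "-48 26 0 0 0 0 1" --pt "0 0 0 0 0 0 1" --pt "0 0 0 0 0 0 1"

```text
time_s: 2.6
tcp_pos: [0.5345, 0.0596, 0.2239]
eef_rot: [-0.001, 0.678, 0.735, -0.0]
ft_force: [-0.3, -0.4, -1.4]
gripper_width: 0.999
grip_force: 0.0
```

```bash
python3 - <<'E'
from h import *
go((.5594,.0065),.147,4.4)
E
```

```text
tcp [0.5345 0.0596 0.2239] yang 4.66 tilt [ 6.0e-04 -1.4e-03 -1.0e+00] turn_z 0.004 shift [-54.8  20.8  76.9] w 0.999 t 2.6 q6 -0.1
```

jog_arm --pt "-27 10 0 0 0 0.004 1" --pt "-28 11 0 0 0 0 1" --pt "0 0 26 0 0 0 1" --pt "0 0 26 0 0 0 1" --pt "0 0 25 0 0 0 1" --pt "0 0 0 0 0 0 1" --pt "0 0 0 0 0 0 -1" --pt "0 0 0 0 0 0 -1" --pt "0 0 0 0 0 0 -1" --pt "0 0 0 0 0 0 -1" --pt "0 0 0 0 0 0 -1" --pt "0 0 0 0 0 0 -1"

```text
time_s: 4.1
tcp_pos: [0.5604, 0.0061, 0.1473]
eef_rot: [0.0, 0.68, 0.733, -0.0]
ft_force: [-0.4, -0.2, -1.2]
gripper_width: 0.002
grip_force: 0.0
```

```bash
python3 - <<'E'
from h import *
I,D=vision.get_image("side"); np.save("side1.npy",D)
u,v=map(int,proj("side",(.56,.006,.15))); print(u,v)
cv2.imwrite("pics/s1.png",cv2.resize(I[v-60:v+60,u-80:u+80],None,fx=5,fy=5,interpolation=cv2.INTER_CUBIC))
E
```

```text
322 197
```

View pics/s1.png

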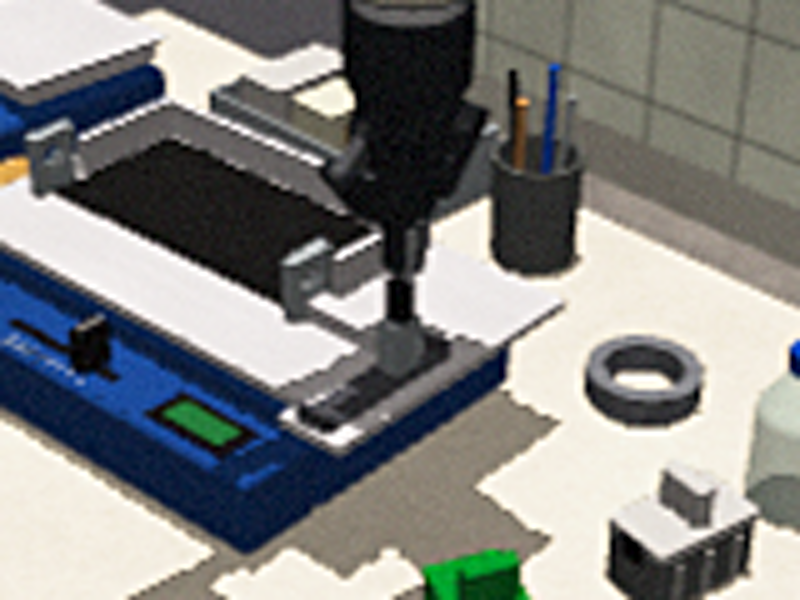

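The crop shows the fingertips at (400,290), right over the lock block at (400,345). It isn't clear whether the tab is between them, since the reported opening is ~0. I'll check the depth points and the state.

```bash
python3 - <<'E'
from h import *
s=state(); print({k:np.round(s[k],4) for k in("tcp_pos","gripper_width","grip_force","ft_force")})
P=cloud("side",np.load("side1.npy"))
for lo,hi in((.112,.137),(.137,.15),(.15,.16),(.16,.17),(.17,.18),(.18,.2)): show(lo,P,lo,hi,(.45,.64,-.04,.05))
I,D=vision.get_image("top"); P=cloud("top",D)
for lo,hi in((.112,.137),(.137,.15),(.15,.172)): show(("top",lo),P,lo,hi,(.45,.64,-.04,.05),3)
E
```

```text
{'tcp_pos': array([0.5603, 0.0061, 0.1473]), 'gripper_width': np.float64(0.0006), 'grip_force': np.float64(0.0), 'ft_force': array([-0.0478,  0.3781,  0.4467])}
0.112 [321. 205.] 72 mean [0.5568 0.0096 0.1227] rect [0.5599 0.0241] [0.0516 0.0282] 85.2 zmax 0.1362
0.137 [322. 201.] 31 mean [0.5561 0.0072 0.1413] rect [0.5574 0.0059] [0.0145 0.0259] 52.9 zmax 0.149
0.15 [322. 197.] 14 mean [0.5574 0.0054 0.1543] rect [0.5589 0.0064] [0.013  0.0128] 71.7 zmax 0.1587
0.16 [322. 194.] 21 mean [0.5577 0.0059 0.1648] rect [0.5568 0.0055] [0.0132 0.0159] 37.0 zmax 0.1686
0.17 [324. 192.] 8 mean [0.5582 0.0019 0.1756] rect [0.5575 0.0016] [0.0104 0.021 ] 41.4 zmax 0.1787
0.18 [323. 188.] 53 mean [ 0.5537 -0.0008  0.1908] rect [ 0.5545 -0.0009] [0.0118 0.0267] 64.1 zmax 0.1999
('top', 0.112) [319. 196.] 21 mean [0.57   0.0406 0.1142] rect [0.5698 0.0399] [0.0193 0.0132] 88.8 zmax 0.1176
('top', 0.112) [327. 199.] 3 mean [0.5567 0.0138 0.1308] rect [0.5562 0.0136] [0.0051 0.0004] 35.4 zmax 0.137
```

jog_arm --pt "0 0 -30 0 0 0 -1" --pt "0 0 -30 0 0 0 -1" --pt "0 0 -20 0 0 0 -1" --pt "0 0 0 0 0 0 -1" --pt "0 0 0 0 0 0 -1"

```text
time_s: 4.82
tcp_pos: [0.5597, 0.0062, 0.2264]
eef_rot: [-0.001, 0.68, 0.733, -0.0]
ft_force: [0.9, 0.6, -0.0]
gripper_width: 0.003
grip_force: 0.0
```

```bash
python3 - <<'E'
from h import *
s=state(); print(s["tcp_pos"],s["gripper_width"])
I,D=vision.get_image("side"); P=cloud("side",D)
for lo in np.arange(.13,.29,.01): show(round(lo,3),P,lo,lo+.01,(.5,.62,-.05,.05))
u,v=map(int,proj("side",(.56,.006,.18)))
cv2.imwrite("pics/s2.png",cv2.resize(I[v-50:v+50,u-60:u+60],None,fx=6,fy=6,interpolation=cv2.INTER_CUBIC))
E
```

```text
[0.55973868 0.00620619 0.22636995] 0.002564093589010051
0.13 [322. 203.] 30 mean [0.5546 0.005  0.1358] rect [0.5559 0.0053] [0.0174 0.0241] 41.3 zmax 0.1398
0.14 [322. 200.] 16 mean [0.556  0.0064 0.144 ] rect [0.5565 0.0062] [0.019  0.0123] 64.5 zmax 0.15
0.15 [322. 197.] 12 mean [0.5567 0.0052 0.154 ] rect [0.5574 0.0047] [0.0106 0.0153] 46.2 zmax 0.158
0.16 [322. 194.] 26 mean [0.5583 0.0066 0.1647] rect [0.5577 0.0068] [0.0115 0.0168] 30.0 zmax 0.1691
0.25 [323. 168.] 12 mean [0.5548 0.0012 0.2566] rect [0.5539 0.0043] [0.0123 0.0243] 27.3 zmax 0.2599
0.26 [323. 165.] 28 mean [ 5.535e-01 -3.000e-04  2.655e-01] rect [ 5.565e-01 -4.000e-04] [0.0132 0.029 ] 67.0 zmax 0.27
0.27 [324. 162.] 30 mean [5.543e-01 3.000e-04 2.745e-01] rect [5.578e-01 2.000e-04] [0.0141 0.0309] 72.9 zmax 0.2797
0.28 [323. 160.] 30 mean [5.532e-01 3.000e-04 2.840e-01] rect [ 5.572e-01 -1.000e-04] [0.0142 0.0291] 69.2 zmax 0.2895
```

View pics/s2.png

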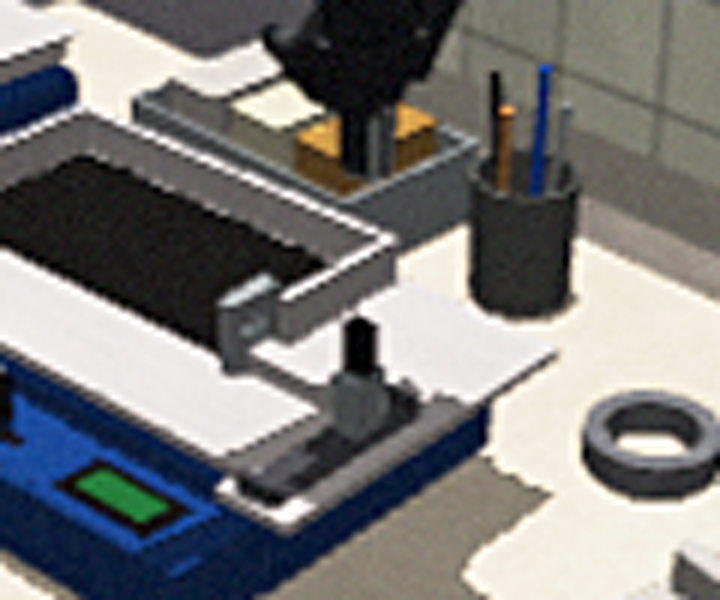

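The crop shows the lock tab standing untouched at (360,345) and the fingertips well above it at (365,190). By depth the tip is at z≈0.254 while the reported TCP is 0.226, so the real tips sit ~27 mm higher than stated. I'll allow for that offset.

jog_arm --pt "0 0 20 0 0 0 1" --pt "0 0 20 0 0 0 1" --pt "0 0 0 0 0 0 1" --pt "0 0 0 0 0 0 1" --pt "0 0 20 0 0 0 1" --pt "0 0 20 0 0 0 1" --pt "0 0 15 0 0 0 1" --pt "0 0 6 0 0 0 1" --pt "0 0 0 0 0 0 -1" --pt "0 0 0 0 0 0 -1" --pt "0 0 0 0 0 0 -1" --pt "0 0 0 0 0 0 -1"

```text
time_s: 6.38
tcp_pos: [0.5607, 0.0061, 0.1267]
eef_rot: [0.0, 0.68, 0.733, 0.0]
ft_force: [2.4, -0.5, 2.1]
gripper_width: 0.143
grip_force: 2.5
```

jog_arm --pt "0 0 0 0 0 0 -1" --pt "0 0 0 0 0 0 -1" --pt "0 0 0 0 0 0 -1"

```text
time_s: 6.75
tcp_pos: [0.5608, 0.0061, 0.1269]
eef_rot: [0.0, 0.68, 0.733, 0.0]
ft_force: [-1.7, 0.3, 5.9]
gripper_width: 0.119
grip_force: 59.2
```

Gripped. Sliding the lock open.

jog_arm --pt "0 -6 0 0 0 0 -1" --pt "0 -8 0 0 0 0 -1" --pt "0 -10 0 0 0 0 -1" --pt "0 -10 0 0 0 0 -1" --pt "0 -10 0 0 0 0 -1" --pt "0 -8 0 0 0 0 -1" --pt "0 -3 0 0 0 0 -1" --pt "0 0 0 0 0 0 -1"

```text
time_s: 7.75
tcp_pos: [0.5048, 0.0018, 0.1268]
eef_rot: [0.0, 0.68, 0.733, -0.0]
ft_force: [1.0, 0.3, 8.0]
gripper_width: 0.122
grip_force: 59.7
```

jog_arm --pt "0 0 0 0 0 0 0.5" --pt "0 0 0 0 0 0 0.5" --pt "0 0 0 0 0 0 0.5" --pt "0 0 -25 0 0 0 0.5" --pt "0 0 -40 0 0 0 0.5" --pt "0 0 -30 0 0 0.117 0.5" --pt "0 0 0 0 0 0.117 0.5" --pt "0 0 0 0 0 0 0.5"

```text
time_s: 8.75
tcp_pos: [0.5053, 0.002, 0.2213]
eef_rot: [-0.0, 0.76, 0.65, -0.0]
ft_force: [0.4, 0.0, -0.2]
gripper_width: 0.752
grip_force: 0.0
```

```bash
python3 - <<'E'
from h import *
for n in("top","side"):
    I,D=vision.get_image(n);cv2.imwrite(f"pics/{n}2.png",I); P=cloud(n,D)
    show(n+" bars",P,.07,.085,(.45,.69,-.36,-.1),20)
    show(n+" lids",P,.04,.06,(.45,.69,-.36,-.1),60)
    show(n+" tab",P,.15,.18,(.45,.61,-.03,.04))
go((.632,-.1687),.028,-9.1)
E
```

```text
top bars [382. 179.] 37 mean [ 0.6312 -0.1719  0.0769] rect [ 0.6315 -0.1722] [0.0277 0.013 ] 80.8 zmax 0.0835
top bars [420. 188.] 48 mean [ 0.5967 -0.298   0.0766] rect [ 0.5973 -0.2991] [0.0143 0.0349] 21.0 zmax 0.0816
top lids [383. 173.] 71 mean [ 0.6585 -0.1824  0.049 ] rect [ 0.6571 -0.1821] [0.0284 0.032 ] 85.2 zmax 0.0538
top lids [418. 190.] 308 mean [ 0.5956 -0.2979  0.0492] rect [ 0.5976 -0.2996] [0.0844 0.0518] 20.5 zmax 0.0579
top lids [381. 187.] 110 mean [ 0.6093 -0.1738  0.0494] rect [ 0.6117 -0.1742] [0.0316 0.0444] 85.7 zmax 0.0596
top lids [381. 225.] 140 mean [ 0.4779 -0.1648  0.0489] rect [ 0.4775 -0.1647] [0.0321 0.0489] 67.1 zmax 0.0535
side bars [380. 233.] 49 mean [ 0.6298 -0.1667  0.0755] rect [ 0.631  -0.1667] [0.0337 0.0163] 81.4 zmax 0.0799
side bars [340. 250.] 58 mean [ 0.485  -0.1393  0.0756] rect [ 0.4867 -0.138 ] [0.0155 0.0343] 64.9 zmax 0.0806
side bars [410. 259.] 67 mean [ 0.5953 -0.2973  0.0756] rect [ 0.5966 -0.2961] [0.0168 0.0365] 12.7 zmax 0.0812
side lids [378. 241.] 273 mean [ 0.6224 -0.1696  0.049 ] rect [ 0.6305 -0.1671] [0.0498 0.084 ] 78.5 zmax 0.0594
side lids [340. 260.] 289 mean [ 0.4786 -0.149   0.0493] rect [ 0.4854 -0.1386] [0.0868 0.0499] 69.4 zmax 0.0596
side lids [408. 270.] 291 mean [ 0.5822 -0.3038  0.0492] rect [ 0.5953 -0.2968] [0.0828 0.0495] 20.4 zmax 0.0598
side tab [309. 202.] 40 mean [0.5011 0.0024 0.1619] rect [0.5022 0.0046] [0.0133 0.0161] 7.8 zmax 0.1704
tcp [0.5049 0.002  0.2207] yang -8.91 tilt [-2.0e-04 -1.5e-03 -1.0e+00] turn_z 0.003 shift [-148.5  152.5  192.7] w 0.748 t 8.85 q6 0.02
```

Lock is open (tab at x≈0.502) and the boxes are unmoved. Going to box A at (0.6315,-0.168).

jog_arm --pt "-37 38 0 0 0 0 0" --pt "-37 38 0 0 0 0 0" --pt "-37 38 0 0 0 0 0" --pt "-37 38 0 0 0 0 0" --pt "0 0 50 0 0 0 0" --pt "0 0 50 0 0 0 0" --pt "0 0 40 0 0 0 0" --pt "0 0 25 0 0 0 0" --pt "0 0 15 0 0 0 0" --pt "0 0 0 0 0 0 0" --pt "0 0 0 0 0 0 0"

```text
time_s: 10.22
tcp_pos: [0.6332, -0.1684, 0.0423]
eef_rot: [0.001, 0.761, 0.649, 0.0]
ft_force: [1.2, 0.1, 0.2]
gripper_width: 0.501
grip_force: 0.0
```

```bash
python3 - <<'E'
from h import *
go((.6315,-.168),.028,-9.1); print(state()["ft_force"])
E
```

```text
tcp [ 0.6332 -0.1684  0.0423] yang -9.03 tilt [-5.0e-04  1.6e-03 -1.0e+00] turn_z 0.001 shift [ 0.2 -1.8 14.3] w 0.501 t 10.225 q6 -0.21
[1.23165095 0.14072507 0.19224111]
```

jog_arm --pt "0 -2 8 0 0 0 0" --pt "0 0 6 0 0 0 0" --pt "0 0 0 0 0 0 -1" --pt "0 0 0 0 0 0 -1" --pt "0 0 0 0 0 0 -1" --pt "0 0 0 0 0 0 -1" --pt "0 0 0 0 0 0 -1" --pt "0 0 -10 0 0 0 -1" --pt "0 0 -20 0 0 0 -1" --pt "0 0 0 0 0 0 -1"

```text
time_s: 11.48
tcp_pos: [0.6319, -0.1684, 0.0593]
eef_rot: [0.002, 0.761, 0.649, 0.001]
ft_force: [-0.0, -0.5, -3.1]
gripper_width: 0.153
grip_force: 61.0
```

jog_arm --pt "0 0 -40 0 0 0 -1" --pt "0 0 -50 0 0 0 -1" --pt "0 0 -50 0 0 -0.117 -1" --pt "0 0 -25 0 0 -0.118 -1" --pt "0 0 0 0 0 0 -1" --pt "0 0 0 0 0 0 -1"

```text
time_s: 12.22
tcp_pos: [0.6292, -0.1673, 0.2204]
eef_rot: [-0.001, 0.68, 0.733, -0.001]
ft_force: [0.3, -0.7, -2.6]
gripper_width: 0.155
grip_force: 61.0
```

```bash
python3 - <<'E'
from h import *
print(S(.03,.055),S(.03,-.04)); go(S(.03,.055),.1305,4.4)
E
```

```text
[0.61699172 0.27683961] [0.62428055 0.18211964]
tcp [ 0.6292 -0.1673  0.2204] yang 4.28 tilt [ 0.0012 -0.0028 -1.    ] turn_z -0.002 shift [443.8  21.9  89.9] w 0.155 t 12.225 q6 -0.44
```

jog_arm --pt "30 2 0 0 0 0 -1" --pt "45 2 0 0 0 0 -1" --pt "50 2 0 0 0 0 -1" --pt "50 2 0 0 0 0 -1" --pt "50 2 0 0 0 0 -1" --pt "50 2 0 0 0 0 -1" --pt "50 2 0 0 0 0 -1" --pt "50 2 0 0 0 0 -1" --pt "40 2 0 0 0 0 -1" --pt "29 4 0 0 0 0 -1" --pt "0 0 0 0 0 0 -1" --pt "0 0 0 0 0 0 -1"

```text
time_s: 13.72
tcp_pos: [0.6172, 0.2758, 0.2203]
eef_rot: [-0.001, 0.68, 0.734, -0.002]
ft_force: [-0.5, 0.3, -2.4]
gripper_width: 0.15
grip_force: 61.0
```

```bash
python3 - <<'E'
from h import *
go(S(.03,.055),.1305,4.4)
for n in("side","top"):
    I,D=vision.get_image(n); P=cloud(n,D); show(n,P,.205,.235,(.5,.75,.15,.4),10)
    show(n+"low",P,.15,.205,(.5,.75,.15,.4),10)
    cv2.imwrite(f"pics/{n}3.png",I)
E
```

```text
tcp [0.6172 0.2758 0.2203] yang 4.37 tilt [-0.0015 -0.0032 -1.    ] turn_z -0.0 shift [ 1.1 -0.1 89.8] w 0.15 t 13.725 q6 0.24
side [279. 147.] 205 mean [0.6029 0.2617 0.2202] rect [0.6078 0.2614] [0.0434 0.0918] 64.1 zmax 0.2349
sidelow [279. 153.] 75 mean [0.6014 0.2623 0.1997] rect [0.608  0.2612] [0.0428 0.0911] 65.3 zmax 0.2049
top [247. 167.] 17 mean [0.6417 0.2526 0.2195] rect [0.6412 0.2525] [0.0278 0.0012] 3.6 zmax 0.2321
```

jog_arm --pt "1 0 20 0 0 0 -1" --pt "0 0 25 0 0 0 -1" --pt "0 0 20 0 0 0 -1" --pt "0 0 12 0 0 0 -1" --pt "0 0 7 0 0 0 -1" --pt "0 0 3 0 0 0 -1" --pt "0 0 2 0 0 0 -1" --pt "0 0 0 0 0 0 -1" --pt "0 0 0 0 0 0 -1"

```text
time_s: 14.95
tcp_pos: [0.6183, 0.2777, 0.1337]
eef_rot: [0.0, 0.679, 0.734, 0.0]
ft_force: [-0.3, -0.3, -2.3]
gripper_width: 0.15
grip_force: 60.9
```

jog_arm --pt "0 0 2 0 0 0 -1" --pt "0 0 0 0 0 0 -1" --pt "0 0 0 0 0 0 -1"

```text
time_s: 15.32
tcp_pos: [0.618, 0.2776, 0.1312]
eef_rot: [-0.0, 0.679, 0.734, -0.0]
ft_force: [0.1, 0.0, -2.5]
gripper_width: 0.149
grip_force: 60.9
```

jog_arm --pt "0 0 1.5 0 0 0 -1" --pt "0 0 0 0 0 0 -1" --pt "0 0 0 0 0 0 -1"

```text
time_s: 15.7
tcp_pos: [0.6181, 0.2776, 0.1297]
eef_rot: [0.0, 0.679, 0.734, -0.0]
ft_force: [0.1, -0.3, -1.8]
gripper_width: 0.148
grip_force: 60.9
```

jog_arm --pt "0 0 1.5 0 0 0 -1" --pt "0 0 0 0 0 0 -1" --pt "0 0 0 0 0 0 -1"

```text
time_s: 16.08
tcp_pos: [0.6181, 0.2776, 0.1283]
eef_rot: [0.0, 0.679, 0.734, -0.0]
ft_force: [0.6, 0.6, -1.9]
gripper_width: 0.15
grip_force: 60.9
```

jog_arm --pt "0 0 1.5 0 0 0 -1" --pt "0 0 0 0 0 0 -1" --pt "0 0 0 0 0 0 -1"

```text
time_s: 16.45
tcp_pos: [0.6184, 0.2777, 0.1273]
eef_rot: [0.0, 0.679, 0.734, 0.0]
ft_force: [0.4, -0.5, 2.5]
gripper_width: 0.148
grip_force: 61.7
```

```bash
python3 - <<'E'
from h import *
print(state()["ft_force"])
I,D=vision.get_image("side"); P=cloud("side",D)
show("lid",P,.135,.17,(.5,.75,.15,.4),10)
q=P[(P[...,0]>.53)&(P[...,0]<.66)&(P[...,1]>.23)&(P[...,1]<.32)&(P[...,2]>.13)]
print(np.histogram(q[:,2],np.arange(.13,.2,.004)))
E
```

```text
[ 0.40711763 -0.4890645   2.49098196]
lid [280. 165.] 221 mean [0.6073 0.2694 0.149 ] rect [0.6141 0.2788] [0.0835 0.054 ] 2.7 zmax 0.1699
lid [252. 164.] 35 mean [0.5444 0.3515 0.1422] rect [0.5452 0.3532] [0.0384 0.0148] 3.2 zmax 0.1476
(array([28, 22, 22, 23, 87, 34,  9,  7, 12,  9,  8, 18, 12, 12, 10, 10, 12]), array([0.13 , 0.134, 0.138, 0.142, 0.146, 0.15 , 0.154, 0.158, 0.162,
       0.166, 0.17 , 0.174, 0.178, 0.182, 0.186, 0.19 , 0.194, 0.198]))
```

jog_arm --pt "0 0 0 0 0 0 0" --pt "0 0 0 0 0 0 0" --pt "0 0 0 0 0 0 0" --pt "0 0 -25 0 0 0 0" --pt "0 0 -50 0 0 0 0" --pt "-55 0 -20 0 0 0 0" --pt "-60 0 0 0 0 0 0" --pt "-60 0 0 0 0 0 0" --pt "-60 0 0 0 0 0 0" --pt "-60 0 0 0 0 0 0" --pt "-60 0 0 0 0 0 0" --pt "-60 0 0 0 0 0 0"

```text
time_s: 18.0
tcp_pos: [0.65, -0.1381, 0.2218]
eef_rot: [0.0, 0.679, 0.734, 0.0]
ft_force: [0.4, 0.5, -0.1]
gripper_width: 0.5
grip_force: 0.0
```

jog_arm --pt "-60 -20 0 0 0 0 0" --pt "-50 -20 0 0 0 0 0" --pt "0 0 0 0 0 -0.132 0" --pt "0 0 0 0 0 -0.132 0" --pt "0 0 0 0 0 0 0"

```text
time_s: 18.62
tcp_pos: [0.6186, -0.2484, 0.2217]
eef_rot: [-0.0, 0.578, 0.816, -0.0]
ft_force: [-0.0, -0.2, 0.2]
gripper_width: 0.497
grip_force: 0.0
```

```bash
python3 - <<'E'
from h import *
for n in("side","top"):
    I,D=vision.get_image(n); P=cloud(n,D); cv2.imwrite(f"pics/{n}4.png",I)
    show(n+" B",P,.07,.085,(.5,.69,-.4,-.2),8)
    show(n+" Blid",P,.04,.06,(.5,.69,-.4,-.2),30)
    show(n+" A",P,.17,.185,(.55,.69,.1,.4),8)
    show(n+" Alid",P,.135,.157,(.57,.69,.13,.33),30)
go((.597,-.298),.028,19.5)
E
```

```text
side B [410. 259.] 64 mean [ 0.5957 -0.2974  0.0757] rect [ 0.596  -0.2965] [0.0152 0.0358] 15.6 zmax 0.0804
side Blid [408. 270.] 296 mean [ 0.5823 -0.3038  0.0492] rect [ 0.5959 -0.2967] [0.0836 0.0493] 20.4 zmax 0.0597
side Blid [378. 267.] 57 mean [ 0.5354 -0.2392  0.0477] rect [ 0.5353 -0.2406] [0.0156 0.0253] 36.2 zmax 0.06
side A [280. 156.] 32 mean [0.6144 0.2775 0.1755] rect [0.6161 0.2782] [0.015  0.0347] 12.7 zmax 0.1787
side Alid [280. 165.] 203 mean [0.6076 0.2707 0.1465] rect [0.6162 0.2795] [0.0857 0.0524] 4.7 zmax 0.1569
top A [241. 179.] 55 mean [0.6171 0.2769 0.176 ] rect [0.6178 0.2766] [0.0139 0.035 ] 5.9 zmax 0.1797
top Alid [244. 182.] 351 mean [0.6153 0.275  0.1483] rect [0.6182 0.2766] [0.085  0.0504] 4.1 zmax 0.1569
tcp [ 0.6187 -0.2481  0.2217] yang 19.4 tilt [-0.e+00 -2.e-04 -1.e+00] turn_z -0.002 shift [-39.8 -37.2 193.7] w 0.499 t 18.725 q6 -0.82
```

jog_arm --pt "-20 -19 0 0 0 0 0" --pt "-20 -18.5 0 0 0 0 0" --pt "0 0 50 0 0 0 0" --pt "0 0 50 0 0 0 0" --pt "0 0 45 0 0 0 0" --pt "0 0 30 0 0 0 0" --pt "0 0 12 0 0 0 0" --pt "0 0 6 0 0 0 0" --pt "0 0 0 0 0 0 0" --pt "0 0 0 0 0 0 0"

```text
time_s: 19.98
tcp_pos: [0.5978, -0.299, 0.0302]
eef_rot: [0.001, 0.577, 0.817, -0.0]
ft_force: [-0.8, 0.1, 0.1]
gripper_width: 0.506
grip_force: 0.0
```

```bash
python3 - <<'E'
from h import *
go((.597,-.298),.028,19.5);print(state()["ft_force"])
E
```

```text
tcp [ 0.5978 -0.299   0.0302] yang 19.53 tilt [-0.002   0.0014 -1.    ] turn_z 0.001 shift [ 1.2 -0.4  2.2] w 0.506 t 19.975 q6 -0.91
[-0.81107399  0.12759628  0.11608546]
```

Grip, lift, and turn to the shaker's yaw.

jog_arm --pt "1 0 2 0 0 0 -1" --pt "0 0 0 0 0 0 -1" --pt "0 0 0 0 0 0 -1" --pt "0 0 0 0 0 0 -1" --pt "0 0 0 0 0 0 -1" --pt "0 0 -10 0 0 0 -1" --pt "0 0 -30 0 0 0 -1" --pt "0 0 -50 0 0 0 -1" --pt "0 0 -50 0 0 0.132 -1" --pt "0 0 -50 0 0 0.132 -1" --pt "0 0 0 0 0 0 -1" --pt "0 0 0 0 0 0 -1"

```text
time_s: 21.48
tcp_pos: [0.5955, -0.2971, 0.2161]
eef_rot: [-0.001, 0.679, 0.734, -0.0]
ft_force: [-0.3, 0.9, -1.3]
gripper_width: 0.145
grip_force: 61.3
```

```bash
python3 - <<'E'
from h import *
go(S(.03,-.04),.1275,4.4);print(state()["ft_force"])
E
```

```text
tcp [ 0.5955 -0.2971  0.2161] yang 4.46 tilt [ 7.0e-04 -1.5e-03 -1.0e+00] turn_z 0.001 shift [475.6  65.4  88.6] w 0.145 t 21.475 q6 -0.64
[-0.25517626  0.93721828 -1.3408819 ]
```

jog_arm --pt "30 10 -5 0 0 0 -1" --pt "45 10 0 0 0 0 -1" --pt "50 10 0 0 0 0 -1" --pt "50 10 0 0 0 0 -1" --pt "50 8 0 0 0 0 -1" --pt "55 8 0 0 0 0 -1" --pt "55 5 0 0 0 0 -1" --pt "55 5 0 0 0 0 -1" --pt "50 0 0 0 0 0 -1" --pt "36 0 0 0 0 0 -1" --pt "0 0 0 0 0 0 -1" --pt "0 0 0 0 0 0 -1"

```text
time_s: 22.98
tcp_pos: [0.6245, 0.1815, 0.2199]
eef_rot: [-0.001, 0.679, 0.734, -0.002]
ft_force: [0.1, -0.3, -2.1]
gripper_width: 0.15
grip_force: 61.2
```

```bash
python3 - <<'E'
from h import *
go(S(.03,-.04),.1275,4.4);print(state()["ft_force"])
E
```

```text
tcp [0.6245 0.1815 0.2199] yang 4.46 tilt [-0.0012 -0.0036 -1.    ] turn_z 0.001 shift [ 0.7 -0.1 92.4] w 0.15 t 22.975 q6 0.1
[ 0.05058527 -0.3327277  -2.06421069]
```

jog_arm --pt "0 0 20 0 0 0 -1" --pt "0 0 25 0 0 0 -1" --pt "0 0 20 0 0 0 -1" --pt "0 0 12 0 0 0 -1" --pt "0 0 7 0 0 0 -1" --pt "0 0 3 0 0 0 -1" --pt "0 0 2 0 0 0 -1" --pt "0 0 1 0 0 0 -1" --pt "0 0 1 0 0 0 -1" --pt "0 0 0 0 0 0 -1" --pt "0 0 0 0 0 0 -1"

```text
time_s: 24.35
tcp_pos: [0.6257, 0.1822, 0.1309]
eef_rot: [0.0, 0.679, 0.734, 0.0]
ft_force: [-0.3, -0.7, -2.1]
gripper_width: 0.145
grip_force: 61.2
```

jog_arm --pt "0 0 1 0 0 0 -1" --pt "0 0 0.5 0 0 0 -1" --pt "0 0 0 0 0 0 -1"

```text
time_s: 24.72
tcp_pos: [0.6256, 0.1821, 0.1292]
eef_rot: [-0.0, 0.679, 0.734, -0.0]
ft_force: [-0.8, -0.4, -1.9]
gripper_width: 0.151
grip_force: 61.2
```

jog_arm --pt "0 0 1.5 0 0 0 -1" --pt "0 0 0 0 0 0 -1" --pt "0 0 0 0 0 0 -1"

```text
time_s: 25.1
tcp_pos: [0.6256, 0.1821, 0.1278]
eef_rot: [0.0, 0.679, 0.734, -0.0]
ft_force: [0.4, 0.5, -2.4]
gripper_width: 0.15
grip_force: 61.2
```

jog_arm --pt "0 0 1.5 0 0 0 -1" --pt "0 0 0 0 0 0 -1" --pt "0 0 0 0 0 0 -1"

```text
time_s: 25.48
tcp_pos: [0.626, 0.1823, 0.1272]
eef_rot: [0.0, 0.679, 0.734, 0.0]
ft_force: [-1.5, -0.8, 7.1]
gripper_width: 0.148
grip_force: 62.3
```

jog_arm --pt "0 0 0 0 0 0 0" --pt "0 0 0 0 0 0 0" --pt "0 0 0 0 0 0 0" --pt "0 0 -25 0 0 0 0" --pt "0 0 -50 0 0 0 0" --pt "-50 0 -20 0 0 0 0" --pt "-58 -10 0 0 0 0 0" --pt "-58 -10 0 0 0 0 0" --pt "-58 -10 0 0 0 0 0" --pt "-58 -10 0 0 0 0 0" --pt "-58 -10 0 0 0 0 0" --pt "0 0 0 0 0 0 0"

```text
time_s: 26.98
tcp_pos: [0.6016, -0.1651, 0.2212]
eef_rot: [0.001, 0.681, 0.732, -0.001]
ft_force: [-0.2, 0.3, 0.0]
gripper_width: 0.503
grip_force: 0.0
```

```bash
python3 - <<'E'
from h import *
for n in("side","top"):
    I,D=vision.get_image(n); P=cloud(n,D); cv2.imwrite(f"pics/{n}5.png",I)
    show(n+" bars",P,.17,.185,(.55,.69,.1,.4),8)
    show(n+" handle",P,.0145,.03,(.40,.6,-.52,-.38))
    show(n+" rod",P,.0065,.03,(.40,.9,-.6,-.38),40)
    # rod axis: thin-slice centroids
    for x in np.arange(.46,.80,.04):
        q=P[(P[...,2]>.006)&(P[...,2]<.03)&(abs(P[...,0]-x)<.015)&(abs(P[...,1]+.45)<.07)]
        if len(q)>3: print(round(x,2),len(q),q.mean(0).round(4),end="; ")
    print()
go((.49,-.43),.028,80)
E
```

```text
side bars [280. 157.] 31 mean [0.6157 0.277  0.1749] rect [0.6156 0.2801] [0.0129 0.0356] 5.4 zmax 0.1782
side bars [300. 165.] 34 mean [0.6222 0.1788 0.1756] rect [0.6242 0.1799] [0.0332 0.0132] 88.2 zmax 0.1799
side handle [454. 305.] 4 mean [ 0.5929 -0.4426  0.0155] rect [ 0.5928 -0.4424] [0.0055 0.0009] 60.5 zmax 0.017
side handle [428. 323.] 207 mean [ 0.4934 -0.4281  0.0188] rect [ 0.495  -0.4276] [0.0209 0.0704] 81.3 zmax 0.0236
side handle [442. 313.] 6 mean [ 0.5476 -0.436   0.0154] rect [ 0.548  -0.4362] [0.0034 0.0086] 72.3 zmax 0.0168
side rod [511. 263.] 43 mean [ 0.8619 -0.4784  0.0177] rect [ 0.8634 -0.477 ] [0.0127 0.0159] 0.2 zmax 0.0298
side rod [450. 308.] 558 mean [ 0.5842 -0.4421  0.0146] rect [ 0.6344 -0.4489] [0.021 0.356] 81.3 zmax 0.0236
0.46 77 [ 0.4656 -0.425   0.0155]; 0.5 102 [ 0.4992 -0.4302  0.0175]; 0.54 43 [ 0.5385 -0.4354  0.0148]; 0.58 37 [ 0.5801 -0.4407  0.0126]; 0.62 37 [ 0.6201 -0.447   0.0122]; 0.66 34 [ 0.6603 -0.4529  0.0124]; 0.7 33 [ 0.7001 -0.4586  0.0125]; 0.74 32 [ 0.7393 -0.4645  0.0126]; 0.78 28 [ 0.7798 -0.4706  0.0128]; 
top bars [27
[... 253 characters left out ...]
 rect [ 0.5713 -0.4412] [0.0028 0.0037] 81.1 zmax 0.0178
top handle [457. 219.] 122 mean [ 0.4968 -0.4307  0.0189] rect [ 0.4994 -0.4317] [0.0213 0.0783] 81.7 zmax 0.0265
top rod [457. 197.] 311 mean [ 0.5742 -0.442   0.0153] rect [ 0.6164 -0.448 ] [0.0216 0.3145] 82.0 zmax 0.0265
0.46 30 [ 0.4668 -0.4257  0.0176]; 0.5 65 [ 0.4995 -0.431   0.0177]; 0.54 31 [ 0.5384 -0.4352  0.0143]; 0.58 20 [ 0.5785 -0.4421  0.0136]; 0.62 26 [ 0.6198 -0.4497  0.0127]; 0.66 24 [ 0.6602 -0.4544  0.0126]; 0.7 24 [ 0.6996 -0.4627  0.0129]; 0.74 15 [ 0.7381 -0.4714  0.0129]; 
tcp [ 0.6017 -0.1611  0.221 ] yang 4.31 tilt [ 6.e-04 -4.e-04 -1.e+00] turn_z -1.321 shift [  63.3 -284.2  193. ] w 0.502 t 27.075 q6 -0.45
```

View pics/side5.png

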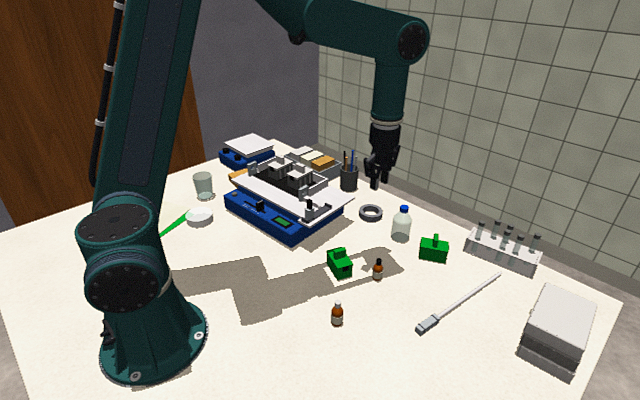

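Both boxes stand on the mat, at image (281,165) and (300,172). The rod is still at (428,323)→(500,275) and the bystanders are in place. I'll turn square to the rod (axis −8.5°) and go to the handle.

jog_arm --pt "0 0 0 0 0 0.18 0" --pt "0 0 0 0 0 0.18 0" --pt "0 0 0 0 0 0.18 0" --pt "0 0 0 0 0 0.18 0" --pt "0 0 0 0 0 0.18 0" --pt "0 0 0 0 0 0.18 0" --pt "0 0 0 0 0 0.18 0" --pt "0 0 0 0 0 0.18 0" --pt "0 0 0 0 0 0.18 0" --pt "0 0 0 0 0 0.175 0" --pt "0 0 0 0 0 0 0"

```text
time_s: 28.45
tcp_pos: [0.6021, -0.1588, 0.2213]
eef_rot: [-0.0, 0.997, -0.072, -0.0]
ft_force: [-0.5, -0.2, 1.1]
gripper_width: 0.499
grip_force: 0.0
```

```bash
python3 - <<'E'
from h import *
go((.509,-.4317),-.022,-98.5)
E
```

```text
tcp [ 0.6021 -0.1588  0.2213] yang -98.22 tilt [-3.e-04 -4.e-04 -1.e+00] turn_z 0.005 shift [-51.7 283.7 243.3] w 0.499 t 28.45 q6 1.35
```

jog_arm --pt "-9 47 0 0 0 0.005 0" --pt "-9 47 0 0 0 0 0" --pt "-9 47 0 0 0 0 0" --pt "-9 47 0 0 0 0 0" --pt "-8 48 0 0 0 0 0" --pt "-8 48 0 0 0 0 0" --pt "0 0 50 0 0 0 0" --pt "0 0 50 0 0 0 0" --pt "0 0 50 0 0 0 0" --pt "0 0 40 0 0 0 0" --pt "0 0 20 0 0 0 0" --pt "0 0 0 0 0 0 0"

```text
time_s: 29.95
tcp_pos: [0.5074, -0.4324, 0.0103]
eef_rot: [-0.001, 0.997, -0.075, -0.001]
ft_force: [-0.8, 0.4, 0.0]
gripper_width: 0.505
grip_force: 0.0
```

```bash
python3 - <<'E'
from h import *
go((.509,-.4317),-.022,-98.5)
I,D=vision.get_image("side")
u,v=map(int,proj("side",(.509,-.43,.02)))
cv2.imwrite("pics/s6.png",cv2.resize(I[v-60:v+40,u-60:u+60],None,fx=6,fy=6,interpolation=cv2.INTER_CUBIC))
E
```

```text
tcp [ 0.5074 -0.4324  0.0103] yang -98.59 tilt [-0.002  -0.0015 -1.    ] turn_z -0.002 shift [ 1.4 -1.  32.3] w 0.505 t 29.95 q6 0.91
```

View pics/s6.png

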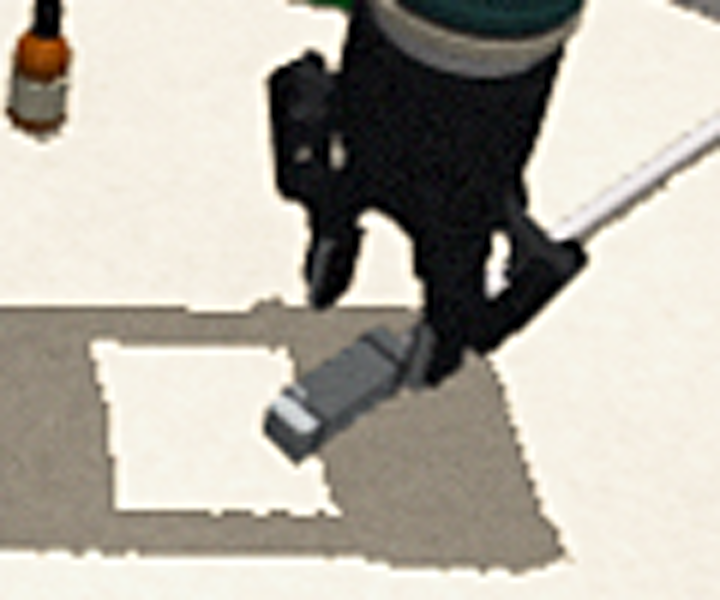

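The handle at (340,395) lies between the open fingers. Descending and gripping.

jog_arm --pt "1 -1 18 0 0 0 0" --pt "0 0 10 0 0 0 0" --pt "0 0 3 0 0 0 0" --pt "0 0 0 0 0 0 0" --pt "0 0 0 0 0 0 -1" --pt "0 0 0 0 0 0 -1" --pt "0 0 0 0 0 0 -1" --pt "0 0 0 0 0 0 -1" --pt "0 0 0 0 0 0 -1"

```text
time_s: 31.12
tcp_pos: [0.5092, -0.4331, -0.019]
eef_rot: [0.0, 0.997, -0.076, 0.0]
ft_force: [0.3, 1.5, 6.0]
gripper_width: 0.214
grip_force: 61.3
```

jog_arm --pt "0 0 -10 0 0 0 -1" --pt "0 0 -30 0 0 0 -1" --pt "0 0 -50 0 0 0 -1" --pt "0 0 -60 0 0 0 -1" --pt "0 0 -60 0 0 0 -1" --pt "0 0 -30 0 0 0 -1" --pt "0 0 0 0 0 -0.1 -1" --pt "0 0 0 0 0 -0.15 -1" --pt "0 0 0 0 0 -0.18 -1" --pt "0 0 0 0 0 -0.18 -1" --pt "0 0 0 0 0 -0.18 -1" --pt "0 0 0 0 0 -0.18 -1"

```text
time_s: 32.62
tcp_pos: [0.5083, -0.4323, 0.2201]
eef_rot: [-0.0, 0.916, 0.4, -0.0]
ft_force: [0.5, -0.2, -1.9]
gripper_width: 0.216
grip_force: 60.4
```

jog_arm --pt "0 0 0 0 0 -0.18 -1" --pt "0 0 0 0 0 -0.18 -1" --pt "0 0 0 0 0 -0.18 -1" --pt "0 0 0 0 0 -0.15 -1" --pt "0 0 0 0 0 -0.13 -1" --pt "0 0 0 0 0 0 -1" --pt "0 0 0 0 0 0 -1" --pt "0 0 0 0 0 0 -1"

```text
time_s: 33.62
tcp_pos: [0.5088, -0.4327, 0.2203]
eef_rot: [-0.0, 0.684, 0.73, -0.0]
ft_force: [-0.5, 0.1, -2.9]
gripper_width: 0.214
grip_force: 60.4
```

```bash
cat > rod.py <<'E'
from h import *
# rod axis from both views: points around the expected rod height along the shaker's y, beyond the gripper
def rodfit(zlo,zhi,ylo,yhi,xlo=-.075,xhi=.0):
    for n in("side","top"):
        I,D=vision.get_image(n); P=cloud(n,D); np.save(n+"_r.npy",D); cv2.imwrite(f"pics/{n}_r.png",I)
        c,s=np.cos(YAW),np.sin(YAW); d=P[...,:2]-O; sx=c*d[...,0]+s*d[...,1]; sy=-s*d[...,0]+c*d[...,1]
        m=(P[...,2]>zlo)&(P[...,2]<zhi)&(sy>ylo)&(sy<yhi)&(sx>xlo)&(sx<xhi)
        q=np.stack([sx[m],sy[m],P[...,2][m]],-1)
        if len(q)<10: print(n,len(q)); continue
        ym=np.median(q[:,1]); A=np.c_[np.ones(len(q)),q[:,1]-ym]
        k=np.ones(len(q),bool)
        for _ in range(4):
            cx=np.linalg.lstsq(A[k],q[k,0],rcond=None)[0]; cz=np.linalg.lstsq(A[k],q[k,2],rcond=None)[0]
            k=(abs(A@cx-q[:,0])<.006)&(abs(A@cz-q[:,2])<.006)
        print(n,k.sum(),"y_mid",ym.round(4),"x",cx.round(4),"z",cz.round(4),"y range",q[k,1].min().round(4),q[k,1].max().round(4))
E
python3 - <<'E'
from rod import *
go(S(-.035,-.455),.10,4.4); print(toS(state()["tcp_pos"]))
rodfit(.15,.26,-.66,-.15,-.3,.1)
E
```

```text
tcp [ 0.5088 -0.4327  0.2203] yang 3.76 tilt [-0.e+00 -2.e-04 -1.e+00] turn_z -0.011 shift [189.1  97.3 120.3] w 0.214 t 33.625 q6 -0.87
[-0.13233722 -0.6441422 ]
side 479 y_mid -0.5286 x [-0.1347  0.0208] z [ 0.2513 -0.0131] y range -0.66 -0.3387
top 387 y_mid -0.5096 x [-0.132   0.0161] z [ 0.2528 -0.0116] y range -0.6584 -0.3397
```

jog_arm --pt "0 0 0 0 0 -0.018 -1" --pt "30 15 0 0 0 0 -1" --pt "40 20 0 0 0 0 -1" --pt "40 22 0 0 0 0 -1" --pt "40 22 0 0 0 0 -1" --pt "20 18 0 0 0 0 -1" --pt "0 0 30 0 0 0 -1" --pt "0 0 0 0 0 0 -1" --pt "0 0 0 0 0 0 -1"

```text
time_s: 34.85
tcp_pos: [0.5912, -0.2556, 0.191]
eef_rot: [0.0, 0.677, 0.736, -0.0]
ft_force: [-0.3, 0.1, -2.1]
gripper_width: 0.219
grip_force: 60.3
```

```bash
python3 - <<'E'
from rod import *
go(S(-.035,-.455),.10,4.4); print(toS(state()["tcp_pos"]))
rodfit(.17,.26,-.41,-.13)
E
```

```text
tcp [ 0.5912 -0.2556  0.191 ] yang 4.86 tilt [-4.e-04  3.e-04 -1.e+00] turn_z 0.008 shift [18.9  1.5 91. ] w 0.219 t 34.85 q6 -0.6
[-0.03654888 -0.47386103]
side 243 y_mid -0.3012 x [-0.0408 -0.0036] z [ 0.2213 -0.0005] y range -0.4087 -0.168
top 260 y_mid -0.291 x [-0.0387 -0.0017] z [ 0.2229 -0.0059] y range -0.4084 -0.1716
```

jog_arm --pt "0 4 25 0 0 0 -1" --pt "0 0 30 0 0 0 -1" --pt "0 0 20 0 0 0 -1" --pt "0 0 10 0 0 0 -1" --pt "0 0 6 0 0 0 -1" --pt "0 0 0 0 0 0 -1" --pt "0 0 0 0 0 0 -1"

```text
time_s: 35.83
tcp_pos: [0.5957, -0.2552, 0.1002]
eef_rot: [0.001, 0.676, 0.736, 0.0]
ft_force: [-0.0, -0.1, -1.6]
gripper_width: 0.217
grip_force: 60.4
```

```bash
python3 - <<'E'
from rod import *
go(S(-.035,-.455),.0985,4.4); print(toS(state()["tcp_pos"]),state()["ft_force"])
rodfit(.118,.15,-.41,-.205)
E
```

```text
tcp [ 0.5957 -0.2552  0.1002] yang 4.87 tilt [-0.001   0.0013 -1.    ] turn_z 0.008 shift [18.8 -2.9  1.7] w 0.217 t 35.825 q6 -0.6
[-0.03207403 -0.47382134] [-0.00816284 -0.11154613 -1.56588521]
side 200 y_mid -0.3159 x [-0.0362 -0.0069] z [0.1307 0.0004] y range -0.4091 -0.2056
top 151 y_mid -0.3278 x [-0.0344 -0.0005] z [ 0.1319 -0.0085] y range -0.4085 -0.2453
```

jog_arm --pt "10 0.1 1 0 0 0 -1" --pt "15 0.1 0 0 0 0 -1" --pt "15 0.1 0 0 0 0 -1" --pt "12 0.1 0 0 0 0 -1" --pt "12 0.1 0 0 0 0 -1" --pt "10 0.1 0 0 0 0 -1" --pt "0 0 0 0 0 0 -1" --pt "0 0 0 0 0 0 -1"

```text
time_s: 36.92
tcp_pos: [0.5896, -0.1814, 0.0984]
eef_rot: [0.0, 0.676, 0.737, -0.0]
ft_force: [-0.3, 0.0, -1.9]
gripper_width: 0.217
grip_force: 60.4
```

```bash
python3 - <<'E'
from rod import *
print(toS(state()["tcp_pos"]),state()["tcp_pos"][2],state()["ft_force"],state()["wrist_torque"])
rodfit(.118,.15,-.36,-.15)
I=cv2.imread("pics/side_r.png"); u,v=map(int,proj("side",(*S(-.035,-.12),.128)))
cv2.imwrite("pics/s7.png",cv2.resize(I[v-40:v+40,u-50:u+50],None,fx=7,fy=7,interpolation=cv2.INTER_CUBIC))
E
```

```text
[-0.03249837 -0.39974006] 0.09835698001753945 [-0.33663837  0.02297624 -1.94533154] [0.07543302 0.02178363 0.01559504]
side 185 y_mid -0.2618 x [-0.0365 -0.0036] z [ 0.1291 -0.0014] y range -0.359 -0.1511
top 193 y_mid -0.2529 x [-0.0347 -0.0032] z [0.13   0.0004] y range -0.3571 -0.1518
```

View pics/s7.png

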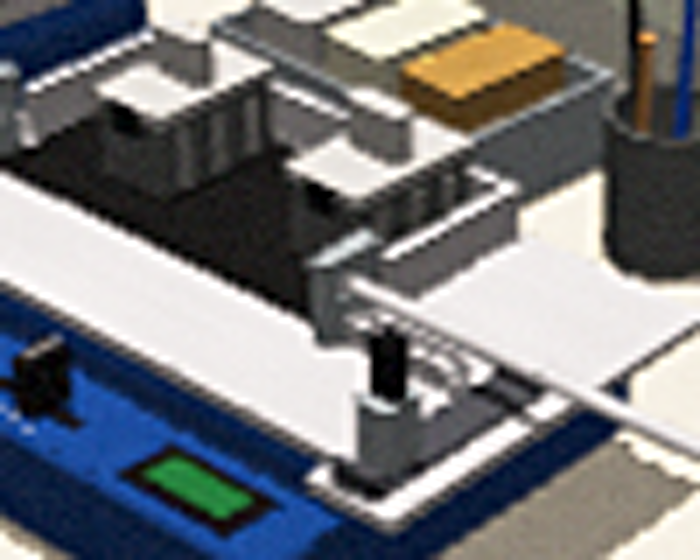

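The crop shows the rod passing into the near eyelet at (345,285) with no contact force. Pushing on.

jog_arm --pt "12 0.1 0 0 0 0.003 -1" --pt "16 0.2 0 0 0 0 -1" --pt "16 0.2 0 0 0 0 -1" --pt "16 0.2 0 0 0 0 -1" --pt "16 0.2 0 0 0 0 -1" --pt "16 0.2 0 0 0 0 -1" --pt "16 0.2 0 0 0 0 -1" --pt "16 0.2 0 0 0 0 -1" --pt "16 0.2 0 0 0 0 -1" --pt "10 0.1 0 0 0 0 -1" --pt "0 0 0 0 0 0 -1" --pt "0 0 0 0 0 0 -1"

```text
time_s: 38.52
tcp_pos: [0.579, -0.0317, 0.0983]
eef_rot: [0.0, 0.678, 0.736, -0.0]
ft_force: [0.5, 0.1, -2.2]
gripper_width: 0.213
grip_force: 60.3
```

```bash
python3 - <<'E'
from rod import *
print(toS(state()["tcp_pos"]),state()["tcp_pos"][2],state()["ft_force"],state()["wrist_torque"])
rodfit(.118,.142,-.21,.09,-.055,-.012)
go(S(-.035,-.1455),.097,4.4)
E
```

```text
[-0.03153837 -0.24971782] 0.09833152828683392 [ 0.53286387  0.09798604 -2.20839333] [-0.04014949 -0.04848334  0.01953651]
side 167 y_mid -0.1183 x [-0.0354 -0.0035] z [0.1291 0.    ] y range -0.208 0.0538
top 206 y_mid -0.0637 x [-0.0329  0.0027] z [ 0.1297 -0.0066] y range -0.2099 0.0514
tcp [ 0.579  -0.0319  0.0983] yang 4.67 tilt [-3.e-04  1.e-04 -1.e+00] turn_z 0.005 shift [104.4  -3.5   1.3] w 0.212 t 38.625 q6 -0.26
```

jog_arm --pt "6 -1 0 0 0 0 -1" --pt "14 0 0 0 0 0 -1" --pt "14 0 0 0 0 0 -1" --pt "14 0 0 0 0 0 -1" --pt "10 0 0 0 0 0 -1" --pt "10 0 0 0 0 0 -1" --pt "8 0 0 0 0 0 -1" --pt "8 0 0 0 0 0 -1" --pt "6 0 0 0 0 0 -1" --pt "0 0 0 0 0 0 -1" --pt "0 0 0 0 0 0 -1"

```text
time_s: 40.0
tcp_pos: [0.5706, 0.058, 0.0983]
eef_rot: [0.0, 0.678, 0.735, -0.0]
ft_force: [0.6, -0.9, -1.7]
gripper_width: 0.209
grip_force: 60.3
```

```bash
python3 - <<'E'
from rod import *
print(toS(state()["tcp_pos"]),state()["tcp_pos"][2],state()["ft_force"],state()["wrist_torque"])
rodfit(.118,.142,-.10,.2,-.055,-.012)
go(S(-.035,-.1455),.097,4.4)
E
```

```text
[-0.03308523 -0.15959819] 0.0983085458049186 [ 0.55532178 -0.88780607 -1.69452885] [0.02011049 0.01907227 0.05453652]
side 140 y_mid 0.0474 x [-0.0368  0.0001] z [ 0.1288 -0.0037] y range -0.097 0.1358
top 179 y_mid 0.0483 x [-0.0343 -0.0038] z [ 0.1295 -0.0033] y range -0.0987 0.1308
tcp [0.5706 0.0579 0.0983] yang 4.68 tilt [-2.e-04  0.e+00 -1.e+00] turn_z 0.005 shift [14.2 -1.9  1.3] w 0.213 t 40.1 q6 -0.1
```

jog_arm --pt "5 0 0 0 0 0 -1" --pt "4 0 0.5 0 0 0 -1" --pt "3 0 0.5 0 0 0 -1" --pt "2 0 0.5 0 0 0 -1" --pt "1 0 0 0 0 0 -1" --pt "0 0 0 0 0 0 -1" --pt "0 0 0 0 0 0 -1"

```text
time_s: 40.98
tcp_pos: [0.5693, 0.0731, 0.0968]
eef_rot: [0.0, 0.678, 0.735, -0.0]
ft_force: [-0.5, 0.1, -3.1]
gripper_width: 0.215
grip_force: 60.3
```

jog_arm --pt "2 0 0.5 0 0 0 -1" --pt "1 0 0.5 0 0 0 -1" --pt "0 0 0 0 0 0 -1" --pt "0 0 0 0 0 0 -1"

```text
time_s: 41.48
tcp_pos: [0.5694, 0.0734, 0.0964]
eef_rot: [0.002, 0.677, 0.736, -0.001]
ft_force: [-0.7, -10.8, 3.1]
gripper_width: 0.213
grip_force: 61.0
```

```bash
python3 - <<'E'
from rod import *
print(toS(state()["tcp_pos"]),state()["tcp_pos"][2],state()["ft_force"])
rodfit(.118,.142,-.10,.2,-.055,-.012)
P=cloud("top",np.load("top_r.npy"));show("top",P,.122,.145,(.5,.62,-.03,.12),3)
P=cloud("side",np.load("side_r.npy"));show("side",P,.10,.145,(.5,.62,-.03,.12),3)
E
```

```text
[-0.03301118 -0.14418268] 0.09643147520322792 [ -0.70920024 -10.76412106   3.05490548]
side 142 y_mid 0.051 x [-0.0369 -0.0018] z [ 0.1271 -0.0028] y range -0.096 0.1367
top 188 y_mid 0.058 x [-0.0342  0.0007] z [ 0.1272 -0.0031] y range -0.0986 0.1571
top [321. 195.] 48 mean [0.5692 0.0343 0.1333] rect [0.571  0.0383] [0.02   0.0305] 4.4 zmax 0.1384
top [296. 197.] 18 mean [0.5654 0.1112 0.1287] rect [0.5654 0.1113] [0.0159 0.0073] 87.9 zmax 0.1321
top [303. 199.] 6 mean [0.558  0.0905 0.1355] rect [0.5576 0.0908] [0.0116 0.0055] 67.1 zmax 0.1428
top [301. 201.] 7 mean [0.549  0.0964 0.1368] rect [0.55   0.0955] [0.0095 0.0041] 88.1 zmax 0.1442
side [314. 203.] 509 mean [0.5571 0.0397 0.117 ] rect [0.5688 0.0432] [0.1369 0.1088] 75.5 zmax 0.145
side [295. 200.] 3 mean [0.5401 0.1153 0.1006] rect [0.5398 0.1149] [0.0115 0.0013] 32.4 zmax 0.1012
side [290. 203.] 12 mean [0.517  0.1116 0.1007] rect [0.5172 0.1128] [0.0248 0.0108] 34.4 zmax 0.1026
side [296. 205.] 7 mean [0.5257 0.0916 0.1005] rect [0.5259 0.091 ] [0.0044 0.0256] 2.5 zmax 0.1013
side [292. 208.] 5 mean [0.5033 0.0878 0.1009] rect [0.5025 0.0883] [0.0044 0.011 ] 26.4 zmax 0.1023
side [296. 208.] 4 mean [0.5099 0.0767 0.1009] rect [0.5103 0.0771] [0.0141 0.0032] 49.0 zmax 0.1023
side [298. 211.] 3 mean [0.5067 0.0612 0.1008] rect [0.5058 0.0615] [0.0064 0.0056] 77.7 zmax 0.101
side [301. 213.] 5 mean [0.5057 0.0452 0.1004] rect [0.5053 0.0456] [0.0119 0.0062] 48.0 zmax 0.101
```

Contact of 10.8 N right at the expected home position, with the handle's rear at y 0.023. Releasing the rod and going to the lock tab.

jog_arm --pt "0 0 0 0 0 0 -0.2" --pt "0 0 0 0 0 0 0" --pt "0 0 0 0 0 0 0" --pt "0 0 -15 0 0 0 0" --pt "0 0 -40 0 0 0 0" --pt "0 0 -50 0 0 0 0" --pt "0 0 -20 0 0 0 0" --pt "-33 -35 0 0 0 0.005 0" --pt "-33 -36 0 0 0 0 0" --pt "0 0 0 0 0 0 0" --pt "0 0 0 0 0 0 0"

```text
time_s: 42.95
tcp_pos: [0.5044, 0.005, 0.2218]
eef_rot: [0.001, 0.68, 0.734, 0.001]
ft_force: [0.2, -0.9, -0.1]
gripper_width: 0.496
grip_force: 0.0
```

```bash
python3 - <<'E'
from rod import *
rodfit(.118,.138,-.10,.2,-.055,-.012)
for n in("top","side"):
    P=cloud(n,np.load(n+"_r.npy"))
    show(n+" handle",P,.124,.14,(.54,.62,.0,.11),5); show(n+" tab",P,.15,.18,(.45,.61,-.04,.04)); show(n+" bars",P,.17,.185,(.55,.69,.1,.4),8)
    print(blobs(P,.1,.11,(0,0,0,0)))
go(S(-.104,-.21),.122,4.4)
E
```

```text
side 148 y_mid 0.038 x [-0.0371 -0.0012] z [0.127  0.0002] y range -0.0955 0.1367
top 230 y_mid 0.0299 x [-0.0343  0.0006] z [0.1272 0.0012] y range -0.0984 0.1566
top handle [300. 185.] 16 mean [0.605  0.0994 0.1281] rect [0.6046 0.0995] [0.0261 0.005 ] 9.8 zmax 0.1313
top handle [316. 195.] 23 mean [0.5686 0.0482 0.1333] rect [0.5694 0.0477] [0.0095 0.0193] 88.4 zmax 0.1366
top handle [298. 197.] 9 mean [0.5655 0.1065 0.1278] rect [0.5653 0.1066] [0.0063 0.0069] 89.1 zmax 0.1298
top bars [283. 172.] 53 mean [0.6352 0.1487 0.1759] rect [0.6353 0.1489] [0.0314 0.0156] 89.8 zmax 0.181
top bars [241. 179.] 57 mean [0.6172 0.2764 0.1756] rect [0.6189 0.2764] [0.0156 0.0343] 1.9 zmax 0.1806
[]
side handle [311. 194.] 169 mean [0.5685 0.0677 0.1316] rect [0.5862 0.0662] [0.0742 0.0799] 6.2 zmax 0.1392
side tab [309. 202.] 39 mean [0.5012 0.0025 0.1617] rect [0.5022 0.0034] [0.0117 0.0173] 13.0 zmax 0.1696
side bars [280. 156.] 32 mean [0.6147 0.2767 0.1754] rect [0.6159 0.2781] [0.0171 0.0369] 6.4 zmax 0.1794
side bars [309. 168.] 23 mean [0.6323 0.1457 0.1752] rect [0.6338 0.1469] [0.028  0.0134] 47.2 zmax 0.1778
[]
tcp [0.5046 0.0054 0.2213] yang 4.44 tilt [ 0.      0.0014 -1.    ] turn_z 0.001 shift [-2.9 -1.2 99.3] w 0.497 t 43.05 q6 -0.2
```

Box B has been nudged to about shaker (0.038,-0.075). I'll check that it still stands flat on the mat, inside the fences.

```bash
python3 - <<'E'
from h import *
for n in("top","side"):
    P=cloud(n,np.load(n+"_r.npy"))
    for c,q in blobs(P,.139,.157,(.57,.69,.1,.33),60):
        A=np.c_[np.ones(len(q)),q[:,:2]-q[:,:2].mean(0)]; k=q[:,2]>.1455
        w=np.linalg.lstsq(A[k],q[k,2],rcond=None)[0]; r=cv2.minAreaRect(q[k][:,:2].astype(np.float32))
        print(n,len(q),k.sum(),"z,slopes",w.round(4),"rectS",toS(r[0]).round(4),np.round(r[1],4),round(r[2],1))
I=cv2.imread("pics/top_r.png"); u,v=map(int,proj("top",(.62,.2,.13)))
cv2.imwrite("pics/t8.png",cv2.resize(I[v-45:v+45,u-60:u+60],None,fx=6,fy=6,interpolation=cv2.INTER_CUBIC))
E
```

```text
top 335 305 z,slopes [ 0.1492 -0.0075 -0.0061] rectS [ 0.0388 -0.074 ] [0.0832 0.0493] 2.5
top 345 311 z,slopes [0.1491 0.0043 0.0002] rectS [0.0307 0.055 ] [0.0835 0.0497] 5.0
side 171 135 z,slopes [0.1494 0.0182 0.0317] rectS [0.0268 0.0537] [0.0527 0.084 ] 84.3
side 115 73 z,slopes [0.1491 0.0142 0.0118] rectS [ 0.0296 -0.0836] [0.0452 0.0913] 62.0
```

View pics/t8.png

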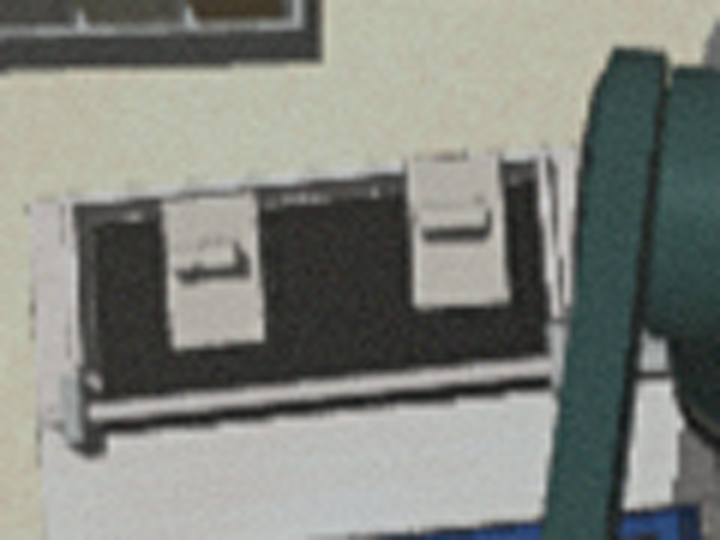

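Box B is level at (460,230), inside the fences and within range (shaker 0.039,-0.074). The rod lies in front at row ~390. No mending needed, so on to the lock.

jog_arm --pt "-3 -1 30 0 0 0 0" --pt "0 0 30 0 0 0 0" --pt "0 0 20 0 0 0 0" --pt "0 0 12 0 0 0 0" --pt "0 0 5 0 0 0 0" --pt "0 0 0 0 0 0 -1" --pt "0 0 0 0 0 0 -1" --pt "0 0 0 0 0 0 -1" --pt "0 0 0 0 0 0 -1" --pt "0 0 0 0 0 0 -1"

```text
time_s: 44.3
tcp_pos: [0.5037, 0.0017, 0.1246]
eef_rot: [0.001, 0.679, 0.734, 0.001]
ft_force: [1.3, 0.7, 6.6]
gripper_width: 0.121
grip_force: 60.5
```

jog_arm --pt "0 6 0 0 0 0 -1" --pt "0 10 0 0 0 0 -1" --pt "0 10 0 0 0 0 -1" --pt "0 10 0 0 0 0 -1" --pt "0 10 0 0 0 0 -1" --pt "0 10 0 0 0 0 -1" --pt "0 8 0 0 0 0 -1" --pt "0 3 0 0 0 0 -1" --pt "0 0 0 0 0 0 -1" --pt "0 0 0 0 0 0 -1"

```text
time_s: 45.55
tcp_pos: [0.5699, 0.0068, 0.1246]
eef_rot: [0.0, 0.679, 0.734, 0.0]
ft_force: [-0.3, 1.4, 7.6]
gripper_width: 0.123
grip_force: 60.7
```

```bash
python3 - <<'E'
from h import *
print(toS(state()["tcp_pos"]),state()["ft_force"])
E
```

```text
[-0.03769743 -0.21066472] [-0.33256217  1.43946129  7.56292828]
```

No stop force yet, so I'll keep pushing gently until it shows.

jog_arm --pt "0 2 0 0 0 0 -1" --pt "0 1 0 0 0 0 -1" --pt "0 1 0 0 0 0 -1" --pt "0 0 0 0 0 0 -1" --pt "0 0 0 0 0 0 -1"

```text
time_s: 46.18
tcp_pos: [0.5733, 0.007, 0.1246]
eef_rot: [0.0, 0.679, 0.734, -0.0]
ft_force: [-2.5, 0.7, 8.5]
gripper_width: 0.12
grip_force: 60.9
```

jog_arm --pt "0 1 0 0 0 0 -1" --pt "0 1 0 0 0 0 -1" --pt "0 1 0 0 0 0 -1" --pt "0 0 0 0 0 0 -1" --pt "0 0 0 0 0 0 -1"

```text
time_s: 46.8
tcp_pos: [0.5734, 0.0071, 0.1246]
eef_rot: [-0.002, 0.679, 0.734, -0.002]
ft_force: [-9.6, -0.5, 14.9]
gripper_width: 0.121
grip_force: 61.7
```

The lock is at its stop: the force rises with no further motion, at tab x 0.573 against 0.5725 expected. Releasing and going to the speed slide.

jog_arm --pt "0 -1.5 0 0 0 0 -0.4" --pt "0 0 0 0 0 0 -0.2" --pt "0 0 0 0 0 0 -0.2" --pt "0 0 -25 0 0 0 -0.2" --pt "0 0 -50 0 0 0 -0.2" --pt "0 0 -20 0 0 0 -1" --pt "40 -30 0 0 0 0 -1" --pt "50 -35 0 0 0 0 -1" --pt "50 -40 0 0 0 0 -1" --pt "0 0 0 0 0 0 -1" --pt "0 0 0 0 0 0 -1"

```text
time_s: 48.18
tcp_pos: [0.4612, 0.1377, 0.219]
eef_rot: [0.001, 0.679, 0.734, 0.0]
ft_force: [-0.4, 0.5, -0.4]
gripper_width: -0.001
grip_force: 0.0
```

```bash
python3 - <<'E'
from rod import *
rodfit(.118,.138,-.10,.2,-.055,-.012)
for n in("top","side"):
    P=cloud(n,np.load(n+"_r.npy"))
    show(n+" tab",P,.15,.18,(.45,.61,-.04,.04));show(n+" bars",P,.17,.185,(.55,.69,.1,.4),8); show(n+" slide",P,.08,.11,(.42,.465,.12,.28),5)
    show(n+" handle",P,.124,.14,(.54,.62,.0,.11),15)
go(S(-.14,-.065),.049,4.4)
E
```

```text
side 148 y_mid 0.0431 x [-0.0367  0.0004] z [ 0.1266 -0.0027] y range -0.0969 0.1389
top 33 y_mid 0.1289 x [-0.0341  0.0205] z [ 0.1276 -0.037 ] y range 0.1083 0.1564
top tab [330. 192.] 27 mean [0.571  0.007  0.1642] rect [0.5712 0.0073] [0.0155 0.0097] 87.4 zmax 0.1718
top bars [282. 170.] 11 mean [0.6406 0.1514 0.1765] rect [0.6406 0.1518] [0.0056 0.0249] 3.5 zmax 0.181
top slide [275. 235.] 36 mean [0.4511 0.1845 0.0946] rect [0.4523 0.1842] [0.0129 0.0224] 89.0 zmax 0.0999
top handle [314. 195.] 137 mean [0.5692 0.055  0.1334] rect [0.5698 0.055 ] [0.0203 0.0647] 4.8 zmax 0.1393
side tab [325. 194.] 38 mean [0.5695 0.0083 0.1609] rect [0.5712 0.009 ] [0.0128 0.0169] 5.0 zmax 0.1696
side bars [280. 156.] 32 mean [0.6147 0.2771 0.1753] rect [0.616 0.279] [0.0159 0.0399] 6.4 zmax 0.1794
side bars [308. 167.] 33 mean [0.6334 0.1495 0.1753] rect [0.6339 0.1511] [0.0153 0.0369] 1.3 zmax 0.1803
side slide [260. 204.] 53 mean [0.4501 0.1855 0.0913] rect [0.4501 0.1865] [0.0276 0.0147] 3.8 zmax 0.1001
side handle [313. 196.] 213 mean [0.5677 0.0558 0.1321] rect [0.5885 0.0546] [0.0751 0.1047] 6.8 zmax 0.1399
tcp [0.4619 0.137  0.2189] yang 4.36 tilt [-4.e-04  9.e-04 -1.e+00] turn_z -0.001 shift [  7.5  -4.6 169.9] w -0.001 t 48.275 q6 0.07
```

jog_arm --pt "5 -5 40 0 0 0 -1" --pt "0 0 50 0 0 0 -1" --pt "0 0 40 0 0 0 -1" --pt "0 0 25 0 0 0 -1" --pt "0 0 14 0 0 0 -1" --pt "0 0 0 0 0 0 -1" --pt "0 0 0 0 0 0 -1"

```text
time_s: 49.15
tcp_pos: [0.4564, 0.1422, 0.0506]
eef_rot: [0.001, 0.68, 0.734, 0.001]
ft_force: [-0.8, -1.2, 0.1]
gripper_width: 0.003
grip_force: 0.0
```

```bash
python3 - <<'E'
from h import *
go(S(-.14,.022),.049,4.4); print(state()["ft_force"])
E
```

```text
tcp [0.4564 0.1422 0.0506] yang 4.39 tilt [ 0.      0.0016 -1.    ] turn_z -0.0 shift [89.   0.5  1.6] w 0.003 t 49.15 q6 0.08
[-0.84504937 -1.16192544  0.05349676]
```

jog_arm --pt "10 0 0 0 0 0 -1" --pt "10 0 0 0 0 0 -1" --pt "10 0 0 0 0 0 -1" --pt "10 0 0 0 0 0 -1" --pt "10 0 0 0 0 0 -1" --pt "10 0 0 0 0 0 -1" --pt "8 0 0 0 0 0 -1" --pt "8 0 0 0 0 0 -1" --pt "5 0 0 0 0 0 -1" --pt "0 0 0 0 0 0 -1" --pt "0 0 0 0 0 0 -1"

```text
time_s: 50.52
tcp_pos: [0.4484, 0.223, 0.0496]
eef_rot: [-0.0, 0.679, 0.734, -0.0]
ft_force: [-0.1, -0.6, 0.6]
gripper_width: -0.003
grip_force: 0.0
```

jog_arm --pt "3 0 0 0 0 0 -1" --pt "3 0 0 0 0 0 -1" --pt "2 0 0 0 0 0 -1" --pt "0 0 0 0 0 0 -1" --pt "0 0 0 0 0 0 -1"

```text
time_s: 51.15
tcp_pos: [0.4484, 0.2311, 0.0498]
eef_rot: [-0.0, 0.679, 0.734, 0.0]
ft_force: [-0.7, -0.9, -0.6]
gripper_width: -0.003
grip_force: 0.4
```

jog_arm --pt "2 0 0 0 0 0 -1" --pt "2 0 0 0 0 0 -1" --pt "0 0 0 0 0 0 -1" --pt "0 0 0 0 0 0 -1"

```text
time_s: 51.65
tcp_pos: [0.4482, 0.2338, 0.0498]
eef_rot: [0.001, 0.679, 0.734, -0.001]
ft_force: [0.7, -6.6, 1.6]
gripper_width: 0.001
grip_force: 4.0
```

```bash
python3 - <<'E'
from h import *
print(toS(state()["tcp_pos"]),state()["ft_force"])
for n in("side","top"):
    I,D=vision.get_image(n);P=cloud(n,D)
    for c,q in blobs(P,.075,.097,(.41,.465,.12,.32),5): print(n,len(q),toS(q[:,:2].mean(0)),[toS(p)[1].round(4) for p in (q[q[:,1].argmin()],q[q[:,1].argmax()])])
E
```

```text
[-0.1416268   0.02500036] [ 0.73514031 -6.59274299  1.63817962]
side 49 [-0.14799223  0.02330445] [np.float64(0.0107), np.float64(0.0492)]
```

jog_arm --pt "2 0 0 0 0 0 -1" --pt "0 0 0 0 0 0 -1" --pt "0 0 0 0 0 0 -1"

```text
time_s: 52.12
tcp_pos: [0.4481, 0.2338, 0.0498]
eef_rot: [0.002, 0.679, 0.734, -0.002]
ft_force: [2.2, -17.1, 3.4]
gripper_width: 0.0
grip_force: 8.4
```

jog_arm --pt "-8 0 0 0 0 0 -1" --pt "-10 0 0 0 0 0 -1" --pt "0 0 -40 0 0 0 -1" --pt "0 0 -55 0 0 0 -1" --pt "0 0 -55 0 0 0 -1" --pt "-20 0 -40 0 0 0 -1" --pt "-50 0 0 0 0 0 -1" --pt "-50 0 0 0 0 0 -1" --pt "-50 0 0 0 0 0 -1" --pt "-50 0 0 0 0 0 -1" --pt "0 0 0 0 0 0 -1" --pt "0 0 0 0 0 0 -1"

```text
time_s: 53.62
tcp_pos: [0.4661, 0.0001, 0.2398]
eef_rot: [-0.0, 0.68, 0.733, 0.0]
ft_force: [-0.2, -0.3, 0.4]
gripper_width: 0.004
grip_force: 0.0
```

```bash
python3 - <<'E'
from rod import *
rodfit(.118,.138,-.10,.2,-.055,-.012)
for n in("top","side"):
    P=cloud(n,np.load(n+"_r.npy"))
    show(n+" tab",P,.15,.18,(.45,.61,-.04,.04));show(n+" bars",P,.17,.185,(.55,.69,.1,.4),8)
    show(n+" handle",P,.124,.14,(.54,.58,.0,.11),15)
    for c,q in blobs(P,.085,.105,(.41,.465,.12,.32),5): print(n,"slide",len(q),toS(cv2.minAreaRect(q[:,:2].astype(np.float32))[0]))
    show(n+" A/B lids",P,.144,.157,(.57,.69,.1,.33),60)
I=cv2.imread("pics/side_r.png")
cv2.imwrite("pics/s9.png",cv2.resize(I[130:250,210:370],None,fx=5,fy=5,interpolation=cv2.INTER_CUBIC))
E
```

```text
side 143 y_mid 0.0388 x [-0.0368 -0.0027] z [0.1269 0.0011] y range -0.0956 0.1382
top 230 y_mid 0.0291 x [-0.0342  0.0015] z [ 0.1273 -0.0048] y range -0.0984 0.1561
top bars [283. 172.] 52 mean [0.6352 0.1489 0.1765] rect [0.6346 0.1488] [0.0312 0.0144] 86.5 zmax 0.1804
top bars [241. 179.] 57 mean [0.6172 0.2765 0.1756] rect [0.6176 0.2765] [0.0148 0.0355] 6.5 zmax 0.1831
top handle [304. 196.] 21 mean [0.5667 0.0872 0.1337] rect [0.5655 0.0872] [0.0066 0.0237] 89.5 zmax 0.1389
top slide 41 [-0.13938542  0.03868024]
top A/B lids [284. 175.] 327 mean [0.6332 0.1483 0.149 ] rect [0.6354 0.1489] [0.0832 0.0496] 3.1 zmax 0.1567
top A/B lids [243. 181.] 333 mean [0.616  0.2758 0.1487] rect [0.6176 0.277 ] [0.0847 0.0499] 4.3 zmax 0.1553
side tab [324. 193.] 39 mean [0.5693 0.0084 0.1613] rect [0.5711 0.0087] [0.0154 0.0131] 89.6 zmax 0.17
side bars [280. 157.] 30 mean [0.6145 0.2774 0.1751] rect [0.6163 0.2772] [0.0386 0.0159] 82.1 zmax 0.1799
side bars [309. 167.] 31 mean [0.6331 0.1463 0.1749] rect [0.6329 0.1489] [0.0145 0.0288] 7.0 zmax 0.1793
side handle [313. 196.] 182 mean [0.564  0.0532 0.1324] rect [0.5681 0.0531] [0.0331 0.1054] 8.8 zmax 0.14
side slide 39 [-0.13999174  0.04053242]
side A/B lids [278. 164.] 130 mean [0.6023 0.2737 0.1494] rect [0.6102 0.2803] [0.0733 0.0531] 5.3 zmax 0.1569
side A/B lids [309. 175.] 134 mean [0.6283 0.1402 0.1491] rect [0.6338 0.1497] [0.0832 0.0487] 0.5 zmax 0.1569
```

View pics/s9.png

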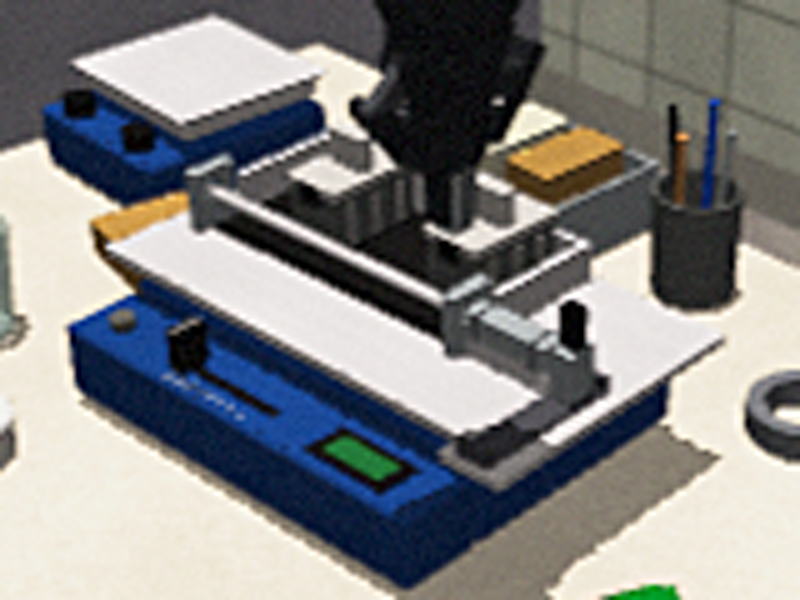

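The crop shows both boxes on the mat, the rod through both eyelets with its handle against the plate at (465,315), the lock block shut behind it at (575,350), and the slide at its left end at (185,345). The gripper is clear.

```bash
python3 -c "
from workcell import ticket
print(ticket.sign_off())"
```

```text
the job is handed in; nothing more can be done
None
```

I handed the job in at about 54 s: both boxes present stand on the mat, the rod is home, the lock is shut and the speed slide is at full; one box was nudged while the gripper was away from it but still measured inside the fences, and sign-off gave no verdict.

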